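Stand the leaning valves back on their heads

ROBOT

A 6-joint arm with a two-finger parallel gripper is mounted at the origin on the work surface. World frame = base frame: x ahead of the robot, y to its left, z up, the work surface at z = 0. Lengths are in mm, angles in rad, forces in N, time in s.
With the tool pointing down it reaches from about 350 to 975 mm from the base axis. Payload 7.1 kg.
Tool frame: the origin (TCP) lies at the very end of the fingers, on their centre line; the grasp point (between the pads) lies 19 mm behind it (ctrl.grip_depth is the distance from the TCP to the grasp point, in mm); x points along the fingers, z is the direction in which the jaws open and shut, and the axes are right-handed (so a half turn about x gives the same grasp; the last joint's range is limited). The gripper opens to 88 mm and grips with 3 to 60 N. Pads are 20 mm wide; open, the fingers measure 115 mm over their backs; the gripper's body (75 mm by 178 mm) begins 61 mm behind the grasp point.
Start: joints at [1.083, 0.423, 1.63, -0, 1.089, -0.019], TCP at [282.352, 557.568, 222.675] pointing down, gripper open.
Joint ranges: [-3, 3], [-0.9, 2.11], [0.09, 2.58], [-1.31, 4.45], [0.11, 2.69], [-2.54, 2.54]. Speed limits (rad/s): [2.39, 2.39, 3.01, 3.14, 3.14, 3.14].

INTERFACE

Orientations are given as a rotation vector (axis times angle).
In Python, from workcell import ctrl gives the robot as it stands. The module is installed in compiled form; this text tells all that it offers.
- The arm moves only by the tool send_rows, never from a script. Its argument "rows" is a list of rows, each a list of 4 numbers: the shift along the tool's x, y, z in mm, then the turn about the tool's x in rad. In form: [[x, y, z, turn], ...]. A call has 1 to 10 rows; each row shifts and turns the pose as measured when the row begins, along the tool's axes as they then stand; what a row does not reach is not made up. A row lasts 1/12 s, in which the tool goes at most 41.7 mm and 7.16 degrees, less where a joint would pass 70% of its speed; a pose out of reach is approached as far as the arm can. A call with a gripper value outside its range is refused whole. "fingers" is the opening, from 0 (shut) to 1 (fully open), set as the call begins (left out, the last holds). The fingers move at their own pace and stop on an object; the grip force is fixed at half the most. Time passes only in rows, so rows that do not move let the fingers close. It gives the time, the measured TCP pose, the force and the opening at its end, in the units of the state.
- ctrl.get_obs(): the state, without advancing time (a new reading comes with each control period).
- ctrl.get_image(name): name is "scene" or "top" or "wrist"; returns a dict with "img" (420x560x3 uint8, red, green, blue), "depth" (420x560 float32, mm along the optical axis (not along the pixel's ray), 0 where there is no reading), "mtx" (3x3 intrinsics, pixels), "dist_coeffs" ([k1, k2, p1, p2, k3] as OpenCV has them; the pictures are not rectified), "world_from_camera" (4x4, takes a point from camera to world coordinates). Camera axes: x right, y down, z forward; pixel columns grow to the right and rows downward; lengths in mm; the calibration is good to about 2 mm. A picture is of the moment at which its call begins.
- ctrl.close_job(): hands the job in, once; it reports no verdict.
The state is a dict: "t": time; "qpos": joint angles; "qvel": joint speeds; "joint_torque": joint torques, N m; "ee_pos": TCP position; "orientation": TCP orientation; "ft_force": force on the tool from outside, world axes, zero at the start; "moment": the same for the moment, N m; "width": finger opening in mm.
Only numpy, scipy, OpenCV 4.12 (cv2) and the standard library are available. Lean on these libraries where they do the work, as an engineer would, in place of code of your own. Each camera call takes 0.05 s, during which the arm holds its last target.

TASK

Two engine valves have been left leaning in the fork stands on the granite inspection plate. Push each one's stem with the fingertips, gently, until the valve stands upright by itself on its flat head in front of its own stand, about where its head is now, ready to be measured. Do not pick up, carry or knock over any valve, and leave everything else on the table where it is.

Things in the scene. Friction and masses are not known exactly. Their poses are not given: they have to be found in the camera images.
- valve_large: polished steel engine poppet valve, 110 mm long, about 120 g: flat round head 46 mm in diameter (rim 3 mm thick, coned to the stem within 19 mm), straight stem 8 mm in diameter, centre of mass about 22 mm above the head face. Origin: centre of the flat head face; z axis along the stem to the stem end. Starts leaning about 57 degrees from vertical, low edge of its head on the table, stem in its fork stand.
- valve_small: polished steel engine poppet valve, 104 mm long, about 95 g: flat round head 40 mm in diameter (rim 3 mm thick, coned to the stem within 19 mm), straight stem 8 mm in diameter, centre of mass about 22 mm above the head face. Origin: centre of the flat head face; z axis along the stem to the stem end. Starts leaning about 57 degrees from vertical, low edge of its head on the table, stem in its fork stand.
- rest_large: small grey metal fork stand fixed to the table, holding the leaning large valve. Origin: centre of its column at table height; x axis level, the way the valve leans, head to stem end. Base 50 x 60 mm, 10 mm high, reaching 20 mm to -x, 30 mm to +x; column 12 x 34 mm; two prongs 18 mm apart, their tops (the highest part) 55 mm above the table
- rest_small: small grey metal fork stand fixed to the table, holding the leaning small valve. Origin: centre of its column at table height; x axis level, the way the valve leans, head to stem end. Base 50 x 60 mm, 10 mm high, reaching 20 mm to -x, 30 mm to +x; column 12 x 34 mm; two prongs 18 mm apart, their tops (the highest part) 55 mm above the table
- valve_large_tip (a point): centre of the stem end of the large valve, on its z axis. At first it sticks out 30 to 42 mm beyond the fork, 73 to 80 mm above the table. Leaning more than about 46 degrees the valve falls over, leaning less it rocks back onto its head; let go far from upright it may rock right over the other way
- valve_small_tip (a point): centre of the stem end of the small valve, on its z axis. At first it sticks out 30 to 42 mm beyond the fork, 73 to 80 mm above the table. Leaning more than about 42 degrees the valve falls over, leaning less it rocks back onto its head; let go far from upright it may rock right over the other way
- rest_large_fork (a point): middle of the black cross bar of that stand, on the bar's axis, 42.5 mm above the table; the bar is 8 mm thick, runs along the stand's y axis and carries the stem between the prongs
- rest_small_fork (a point): middle of the black cross bar of that stand, on the bar's axis, 42.5 mm above the table; the bar is 8 mm thick, runs along the stand's y axis and carries the stem between the prongs
- standing_far: polished steel engine poppet valve, 110 mm long, about 120 g: flat round head 46 mm in diameter (rim 3 mm thick, coned to the stem within 19 mm), straight stem 8 mm in diameter, centre of mass about 22 mm above the head face. Origin: centre of the flat head face; z axis along the stem to the stem end. It stands upright on its head beyond the two rests. Leave it alone.
- standing_near: polished steel engine poppet valve, 104 mm long, about 95 g: flat round head 40 mm in diameter (rim 3 mm thick, coned to the stem within 19 mm), straight stem 8 mm in diameter, centre of mass about 22 mm above the head face. Origin: centre of the flat head face; z axis along the stem to the stem end. It stands upright on its head on the robot's side of the two rests. Leave it alone.
- conrod: aluminium connecting rod lying flat, 160 mm long, big end 56 mm wide, 20 mm high; origin on its underside near the middle, x axis from the big end to the small end. Leave it alone.
- parallel: dark steel bar 120 x 22 x 45 mm high; origin at the centre of its underside, x along its length. Leave it alone.
- oil: white plastic oil bottle, 44 mm in diameter, 110 mm tall, standing; origin at the centre of its underside. Leave it alone.
- driver: screwdriver with black handle, lying; origin under its middle, handle to its -x. Leave it alone.
- collar: dark steel ring 50 mm outside, 30 mm inside, 14 mm high, lying flat; origin at the centre of its underside. Leave it alone.
Things that resemble listed ones, but are neither listed nor needed, are in the scene too. Leave any brown or green look-alike of the rest_small alone. What is shaped like the valve_large but red is not meant.

How it is judged:
By the outcome, as a careful person would: the job done as asked, in the order asked, and still so for the second after the job is handed in, with the robot touching nothing.
It also fails if it takes over 51 s, if anything falls off the work surface, if the arm or the gripper's body presses on something with over 40 N, if the wrist force passes 120 N, or if a joint passes its speed limit or range.

## Working session

There is one attempt and no reset: what is moved stays moved. The work goes in short steps, Python scripts to look and compute and a tool call to move; the robot and the scene stay as the last step left them, time stands still between calls to the robot, and variables do not carry over. Pictures are saved under pics/ and viewed, and the job is handed in when it is done.

Besides the shell and the picture viewer there is one more tool, called after "Emit:" by a JSON object that holds its "op" and its "data". send_rows: Moves the arm, as the interface text tells. Its arguments: {"type":"object","properties":{"rows":{"type":"array"},"fingers":{"type":"number"}},"required":["rows"]}

```bash
mkdir -p pics; ls; python3 - <<'E'
from workcell import ctrl
import cv2,numpy as np
o=ctrl.get_obs()
for k,v in o.items(): print(k,np.round(v,3) if not isinstance(v,dict) else v)
for n in ["scene","top","wrist"]:
    d=ctrl.get_image(n); np.savez(f"{n}0.npz",**d)
    cv2.imwrite(f"pics/{n}0.png",d["img"][:,:,::-1])
    print(n,np.round(d["world_from_camera"],3).tolist(),np.round(d["mtx"],1).tolist(),d["dist_coeffs"])
E
```

```text
pics
t 0.0
qpos [ 1.083  0.424  1.631 -0.     1.089 -0.019]
qvel [-0.    -0.     0.001  0.001  0.     0.   ]
joint_torque [-3.0000e-03 -5.4465e+01 -2.7366e+01  6.4000e-02  2.3000e-02 -0.0000e+00]
ee_pos [282.105 557.084 221.914]
orientation [-0.858  1.397  0.857]
ft_force [-0.597  0.658 -0.18 ]
moment [-0.015 -0.026 -0.018]
width 87.819
scene [[0.827, 0.424, -0.369, 871.681], [0.562, -0.635, 0.531, -591.095], [-0.009, -0.646, -0.763, 916.757], [0.0, 0.0, 0.0, 1.0]] [[422.1, 0.0, 277.7], [0.0, 422.1, 200.8], [0.0, 0.0, 1.0]] [-0.08926641  0.          0.          0.          0.        ]
top [[0.132, -0.971, 0.198, 302.848], [-0.991, -0.13, 0.026, -14.853], [0.0, -0.2, -0.98, 942.591], [0.0, 0.0, 0.0, 1.0]] [[430.3, 0.0, 274.1], [0.0, 430.3, 212.0], [0.0, 0.0, 1.0]] [-0.10358446  0.          0.          0.          0.        ]
wrist [[0.452, 0.858, 0.244, 216.96], [0.892, -0.435, -0.124, 591.367], [-0.0, 0.274, -0.962, 384.376], [0.0, 0.0, 0.0, 1.0]] [[366.9, 0.0, 280.0], [0.0, 366.9, 210.4], [0.0, 0.0, 1.0]] [-0.04369984  0.          0.          0.          0.        ]
```

View pics/scene0.png

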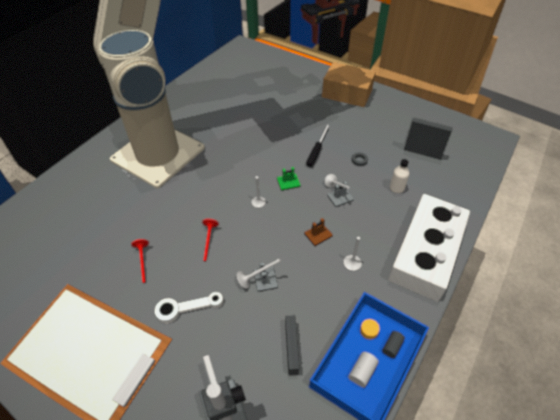

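View pics/top0.png

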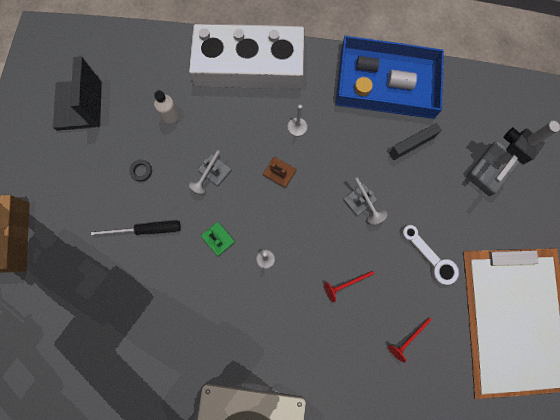

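View pics/wrist0.png

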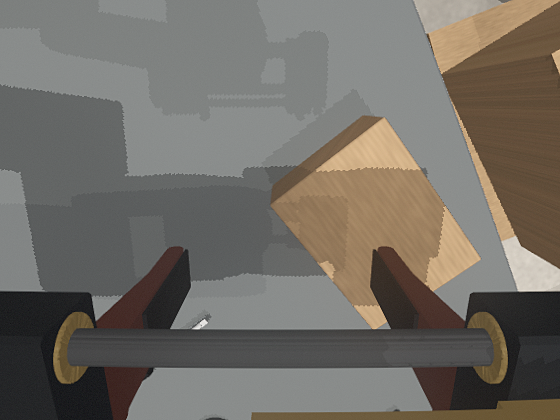

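The top view shows two leaning steel valves. One has its head at about (199,187) and its stem end at (218,153). The other has its head at about (376,215) and its stem end at (358,180). The standing valves are at (297,126) and (265,259). I'll enlarge these areas.

```bash
python3 - <<'E'
import cv2,numpy as np
t=cv2.imread("pics/top0.png"); s=cv2.imread("pics/scene0.png")
def crop(im,x,y,w,h,f): return cv2.resize(im[y:y+h,x:x+w],None,fx=f,fy=f,interpolation=cv2.INTER_CUBIC)
cv2.imwrite("pics/tA.png",np.hstack([crop(t,180,140,60,60,6.5),crop(t,335,170,60,60,6.5)]))
cv2.imwrite("pics/sA.png",np.hstack([crop(s,315,165,60,50,6.5),crop(s,230,250,60,50,6.5)]))
E
```

```text
(no output)
```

View pics/tA.png

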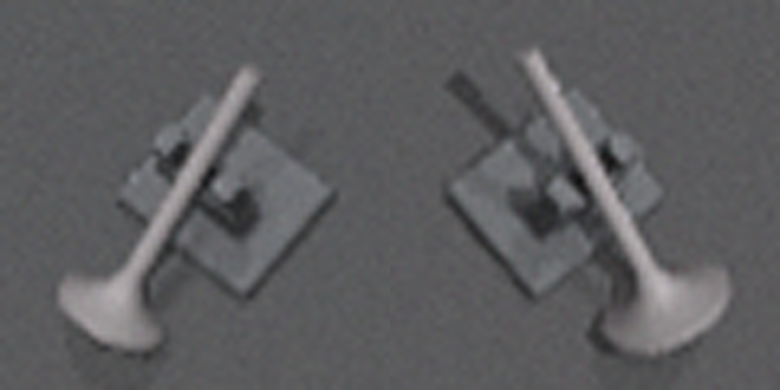

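View pics/sA.png

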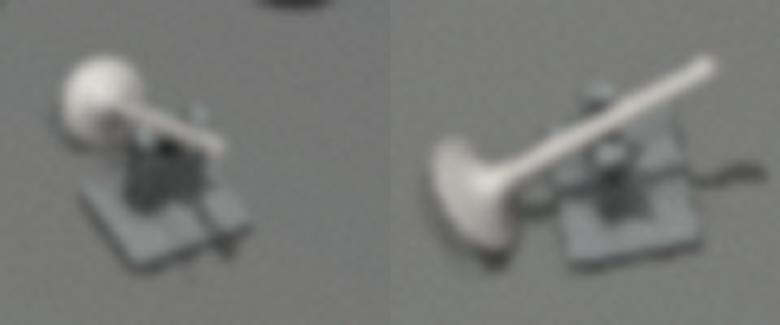

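```bash
cat > h.py <<'E'
import numpy as np,cv2
from scipy.optimize import least_squares
from scipy.spatial.transform import Rotation as Ro
def cloud(d,box,minb=0):
    x,y,w,h=box
    v,u=np.mgrid[y:y+h,x:x+w]; u=u.ravel();v=v.ravel()
    z=d["depth"][v,u].astype(float); im=d["img"][v,u].astype(float)
    ok=z>0; u,v,z,im=u[ok],v[ok],z[ok],im[ok]
    n=cv2.undistortPoints(np.c_[u,v].astype(np.float64)[:,None],d["mtx"],d["dist_coeffs"])[:,0]
    P=np.c_[n*z[:,None],z,np.ones(len(z))]@d["world_from_camera"].T
    return P[:,:3],im,np.c_[u,v]
def project(d,P):
    T=np.linalg.inv(d["world_from_camera"]); Q=np.atleast_2d(P)@T[:3,:3].T+T[:3,3]
    return cv2.projectPoints(Q,np.zeros(3),np.zeros(3),d["mtx"],d["dist_coeffs"])[0][:,0]
def axes(p,R):
    x,y,yaw,t=p; a=np.array([np.sin(t)*np.cos(yaw),np.sin(t)*np.sin(yaw),np.cos(t)])
    c=np.array([x,y,R*np.sin(abs(t))]); return c,a
def sd(P,c,a,R,L):
    q=P-c; h=q@a; r=np.linalg.norm(q-np.outer(h,a),axis=1)
    pl=np.array([(0,0),(R,0),(R,3),(4,19),(4,L),(0,L)],float); X=np.c_[r,h]; best=np.full(len(P),1e9)
    for A,B in zip(pl[:-1],pl[1:]):
        s=np.clip(((X-A)@(B-A))/((B-A)@(B-A)),0,1); best=np.minimum(best,np.linalg.norm(X-A-s[:,None]*(B-A),axis=1))
    return best
def silh(d,c,a,R,L):
    e=np.cross(a,[0.3,0.9,0.1]); e/=np.linalg.norm(e); f=np.cross(a,e); th=np.linspace(0,2*np.pi,40)
    m=np.zeros(d["depth"].shape,np.uint8)
    return [np.r_[[project(d,c+h*a+r*(np.outer(np.cos(th),e)+np.outer(np.sin(th),f)))]][0] for r,h in [(R,0),(R,3),(4,19),(4,L)]]
E
python3 - <<'E'
from h import *
D={n:dict(np.load(n+"0.npz")) for n in("top","scene")}
for nm,bt,bs in [("small",(185,143,45,55),(315,168,45,35)),("large",(345,170,45,57),(230,250,55,45))]:
    for n,b in(("top",bt),("scene",bs)):
        P,im,uv=cloud(D[n],b); br=im.mean(1); k=(br>125)&(P[:,2]>12)
        print(nm,n,k.sum(),"table z",np.median(P[P[:,2]<8,2]) if (P[:,2]<8).any() else None)
        j=np.argsort(P[k][:,2])[-4:]; print(np.round(P[k][j],1).tolist(), uv[k][j].tolist())
E
```

```text
small top 192 table z -0.8053497371543017
[[592.0, 146.3, 73.5], [594.0, 144.3, 74.8], [593.6, 146.3, 75.3], [591.4, 143.7, 76.0]] [[217, 152], [218, 151], [217, 151], [218, 152]]
small scene 159 table z -0.4663622607654929
[[588.0, 141.6, 73.0], [592.9, 143.7, 74.1], [591.1, 140.9, 75.6], [593.1, 136.9, 76.5]] [[346, 186], [348, 186], [347, 186], [347, 187]]
large top 220 table z -1.2913604191047625
[[572.2, -153.8, 80.2], [567.6, -152.1, 80.3], [567.7, -154.1, 80.9], [569.4, -151.7, 81.3]] [[357, 178], [356, 180], [357, 180], [356, 179]]
large scene 280 table z -0.4847422855127661
[[569.6, -158.4, 80.9], [568.6, -152.7, 81.2], [568.1, -160.2, 81.9], [572.0, -157.7, 82.1]] [[278, 260], [279, 258], [277, 260], [279, 260]]
```

```bash
cat >> h.py <<'E'
def fit(P,R,L,p0):
    f=lambda p: sd(P,*axes(p,R),R,L)
    s=least_squares(f,p0,loss="soft_l1",f_scale=1.0)
    c,a=axes(s.x,R); return s.x,c,a,np.sqrt(np.mean(s.fun**2)),c+L*a
E
python3 - <<'E'
from h import *
D={n:dict(np.load(n+"0.npz")) for n in("top","scene")}
for nm,R,L,bt,bs in [("small",20,104,(185,143,45,55),(315,168,45,35)),("large",23,110,(345,170,45,57),(230,250,55,45))]:
  A=[]
  for n,b in(("top",bt),("scene",bs)):
    P,im,uv=cloud(D[n],b); br=im.mean(1); k=(br>110)&(P[:,2]>6); A.append(P[k])
  for tag,Q in(("top",A[0]),("scene",A[1]),("both",np.vstack(A))):
    for RR,LL in((20,104),(23,110)):
      z=Q[:,2]; tip=Q[z>np.sort(z)[-8]].mean(0); low=Q.mean(0)
      yaw=np.arctan2(*(tip-low)[1::-1]); c0=tip-LL*.84*np.array([np.cos(yaw),np.sin(yaw),0])
      x,c,a,r,tp=fit(Q,RR,LL,[c0[0],c0[1],yaw,1.0])
      print(nm,tag,RR,len(Q),"c",c.round(1),"yaw %.1f lean %.1f rms %.2f"%(*np.degrees(x[2:]),r),"tip",tp.round(1))
E
```

```text
small top 20 387 c [517.  189.5  18.4] yaw -30.8 lean 66.6 rms 23.54 tip [599.  140.5  59.6]
small top 23 387 c [512.3 192.9  22.9] yaw -32.8 lean 85.5 rms 20.77 tip [604.4 133.5  31.5]
small scene 20 311 c [516.1 179.9  20. ] yaw -27.5 lean 93.5 rms 20.74 tip [608.2 132.   13.6]
small scene 23 311 c [511.2 176.8  22.9] yaw -23.6 lean 95.8 rms 20.55 tip [611.5 133.   11.8]
small both 20 698 c [519.  184.2  20. ] yaw -31.0 lean 89.3 rms 21.26 tip [608.1 130.6  21.3]
small both 23 698 c [515.6 183.4  23. ] yaw -29.1 lean 92.7 rms 21.38 tip [611.6 130.   17.9]
large top 20 392 c [ 515.  -209.4   15.7] yaw 45.3 lean 51.7 rms 20.14 tip [ 572.4 -151.3   80.1]
large top 23 392 c [ 523.  -201.1   14.7] yaw 44.2 lean 39.6 rms 15.69 tip [ 573.4 -152.2   99.4]
large scene 20 524 c [ 530.4 -202.2   11.5] yaw 52.2 lean 35.1 rms 17.58 tip [ 567.1 -154.9   96.6]
large scene 23 524 c [ 530.3 -201.    12.7] yaw 51.1 lean 33.4 rms 15.40 tip [ 568.3 -153.9  104.5]
large both 20 916 c [ 525.7 -203.1   12.6] yaw 48.1 lean 38.9 rms 18.08 tip [ 569.3 -154.4   93.5]
large both 23 916 c [ 526.7 -201.3   13.8] yaw 47.4 lean 36.8 rms 15.71 tip [ 571.3 -152.7  101.8]
```

```bash
python3 - <<'E'
from h import *
D={n:dict(np.load(n+"0.npz")) for n in("top","scene")}
for nm,R,L,bt,bs in [("small",20,104,(185,143,45,55),(315,168,45,35)),("large",23,110,(345,170,45,57),(230,250,55,45))]:
  A=[]
  for n,b in(("top",bt),("scene",bs)):
    P,im,uv=cloud(D[n],b); br=im.mean(1); rb=im[:,0]-im[:,2]
    k=(rb>3)&(br>100); m=np.zeros((420,560),np.uint8); m[uv[k][:,1],uv[k][:,0]]=1
    nn,lab,st,_=cv2.connectedComponentsWithStats(m,connectivity=8); big=1+np.argmax(st[1:,4]); k&=(lab[uv[:,1],uv[:,0]]==big); print(nm,n,k.sum(),np.percentile(rb,[5,50,95]))
    A.append(P[k])
  for tag,Q in(("top",A[0]),("scene",A[1]),("both",np.vstack(A))):
    for RR,LL in((20,104),(23,110)):
      z=Q[:,2]; tip=Q[z>np.sort(z)[-8]].mean(0); low=Q[z<np.median(z)].mean(0)
      yaw=np.arctan2(*(tip-low)[1::-1]); c0=tip-LL*.84*np.array([np.cos(yaw),np.sin(yaw),0])
      x,c,a,r,tp=fit(Q,RR,LL,[c0[0],c0[1],yaw,1.0])
      print(nm,tag,RR,len(Q),"c",c.round(1),"yaw %.1f lean %.1f rms %.2f"%(*np.degrees(x[2:]),r),"tip",tp.round(1))
E
```

```text
small top 8 [-6. -2.  3.]
small scene 150 [-3.  0.  6.]
small top 20 8 c [506.9 183.2  16.7] yaw 6.0 lean 56.8 rms 0.60 tip [593.4 192.4  73.6]
small top 23 8 c [513.9 166.6  21.8] yaw 57.9 lean 71.4 rms 0.84 tip [569.3 254.9  57. ]
small scene 20 150 c [515.4 188.   17. ] yaw -30.1 lean 58.3 rms 4.20 tip [592.  143.7  71.7]
small scene 23 150 c [512.9 188.6  19.4] yaw -31.1 lean 57.4 rms 4.76 tip [592.2 140.7  78.7]
small both 20 158 c [515.1 187.8  17. ] yaw -29.8 lean 58.3 rms 4.16 tip [591.8 143.8  71.6]
small both 23 158 c [512.4 188.3  19.4] yaw -31.1 lean 57.4 rms 4.68 tip [591.7 140.4  78.6]
large top 29 [-6. -1.  3.]
large scene 302 [-3.  1.  7.]
large top 20 29 c [ 504.8 -219.1   17.2] yaw 44.7 lean 59.4 rms 4.39 tip [ 568.4 -156.2   70.2]
large top 23 29 c [ 510.5 -225.1   20.6] yaw 56.6 lean 63.5 rms 4.26 tip [ 564.7 -143.    69.7]
large scene 20 302 c [ 505.8 -220.    16.6] yaw 45.5 lean 56.0 rms 17.98 tip [ 566.2 -158.5   74.7]
large scene 23 302 c [ 505.1 -215.1   19.1] yaw 41.7 lean 56.2 rms 17.69 tip [ 573.3 -154.3   80.4]
large both 20 331 c [ 505.9 -219.7   16.6] yaw 45.4 lean 55.9 rms 17.20 tip [ 566.4 -158.4   74.8]
large both 23 331 c [ 505.  -215.    19.1] yaw 41.6 lean 56.2 rms 16.94 tip [ 573.3 -154.3   80.3]
```

```bash
cat >> h.py <<'E'
def seg(d,b,thr):
    P,im,uv=cloud(d,b); k=im.mean(1)>thr; m=np.zeros((420,560),np.uint8); m[uv[k][:,1],uv[k][:,0]]=1
    nn,lab,st,_=cv2.connectedComponentsWithStats(m,connectivity=8); big=1+np.argmax(st[1:,4]); k&=(lab[uv[:,1],uv[:,0]]==big)&(P[:,2]>3)
    return P[k]
def fitr(Q,R,L,p0):
    for i in range(3):
        x,c,a,r,tp=fit(Q,R,L,p0); p0=x; Q=Q[sd(Q,c,a,R,L)<(8,5,4)[i]]
    return fit(Q,R,L,p0)+(len(Q),)
E
python3 - <<'E'
from h import *
D={n:dict(np.load(n+"0.npz")) for n in("top","scene")}
for nm,bt,bs,p0 in [("small",(185,143,45,55),(315,168,45,35),[515,188,-.52,1.]),("large",(345,170,45,57),(230,250,55,45),[505,-215,.77,1.])]:
  A=[seg(D["top"],bt,128),seg(D["scene"],bs,135)]
  for tag,Q in(("top",A[0]),("scene",A[1]),("both",np.vstack(A))):
    for RR,LL in((20,104),(23,110)):
      x,c,a,r,tp,n=fitr(Q,RR,LL,p0)
      print(nm,tag,RR,len(Q),n,"c",c.round(1),"yaw %.1f lean %.1f rms %.2f"%(*np.degrees(x[2:]),r),"tip",tp.round(1))
E
```

```text
small top 20 186 182 c [512.7 192.9  17.4] yaw -32.3 lean 60.7 rms 1.68 tip [589.4 144.5  68.4]
small top 23 186 173 c [510.8 194.7  19.9] yaw -29.3 lean 59.7 rms 1.68 tip [593.6 148.2  75.3]
small scene 20 135 119 c [515.5 188.3  17.1] yaw -30.4 lean 58.7 rms 1.89 tip [592.1 143.3  71.1]
small scene 23 135 110 c [510.9 189.1  19.5] yaw -31.3 lean 57.7 rms 2.06 tip [590.4 140.8  78.2]
small both 20 321 298 c [515.  189.7  17.2] yaw -31.2 lean 59.2 rms 1.91 tip [591.5 143.5  70.4]
small both 23 321 268 c [511.4 193.7  19.7] yaw -31.2 lean 58.9 rms 2.02 tip [591.9 144.9  76.5]
large top 20 208 189 c [ 505.4 -218.2   16.9] yaw 45.2 lean 57.5 rms 1.39 tip [ 567.2 -155.9   72.7]
large top 23 208 176 c [ 502.9 -210.5   19.4] yaw 38.2 lean 57.4 rms 1.68 tip [ 575.7 -153.2   78.7]
large scene 20 251 218 c [ 505.  -221.5   16.7] yaw 45.7 lean 56.5 rms 1.64 tip [ 565.6 -159.5   74.1]
large scene 23 251 218 c [ 504.6 -216.8   19.2] yaw 42.3 lean 56.7 rms 1.69 tip [ 572.6 -154.9   79.6]
large both 20 459 406 c [ 505.3 -219.9   16.7] yaw 44.6 lean 56.6 rms 1.69 tip [ 567.1 -159.    74. ]
large both 23 459 397 c [ 504.1 -214.8   19.2] yaw 40.3 lean 56.5 rms 1.93 tip [ 574.1 -155.4   79.8]
```

```bash
python3 - <<'E'
from h import *
from workcell import ctrl
o=ctrl.get_obs(); R=Ro.from_rotvec(o["orientation"]).as_matrix(); print(R.round(3)); 
cam=np.array([216.96,591.367,384.376])-o["ee_pos"]; print("cam in tool",R.T@cam, "cam fwd tool",R.T@np.array([.244,-.124,-.962]))
print("jaw yaw",np.degrees(np.arctan2(R[1,2],R[0,2])))
E
```

```text
[[-0.001 -0.892  0.452]
 [-0.001  0.452  0.892]
 [-1.     0.    -0.001]]
cam in tool [-162.31109348   73.59635635    0.82784441] cam fwd tool [ 9.61998119e-01 -2.73706120e-01  7.61180908e-04]
jaw yaw 63.14090301546836
```

Emit:
{"op": "send_rows", "data": {"rows": [[0,-30,-27.5,0],[0,-30,-27.5,0],[0,-30,-27.5,0],[0,-30,-27.5,0],[0,-30,-27.5,0],[0,-30,-27.5,0],[0,-30,-27.5,0],[0,-30,-27.5,0],[0,-30,-27.5,0],[0,-30,-27.5,0]], "fingers": 0.5}}

```text
t: 0.98
ee_pos: [426.0, 172.1, 219.5]
orientation: [-0.866, 1.391, 0.868]
ft_force: [0.4, -0.1, 0.3]
width: 44.0
```

Emit:
{"op": "send_rows", "data": {"rows": [[0,-29,-26,0],[0,-29,-26,0],[0,-29,-26,0],[0,-29,-26,0],[0,-29,-26,0],[0,-29,-26,0],[0,-29,-26,0],[0,-29,-26,0],[0,-20,-18,0.0],[0,0,0,0]]}}

```text
t: 1.82
ee_pos: [556.6, -166.3, 219.0]
orientation: [-0.863, 1.392, 0.861]
ft_force: [1.0, 0.5, 0.4]
width: 43.7
```

Emit:
{"op": "send_rows", "data": {"rows": [[0,0,0,0.1],[0,0,0,0.1],[0,0,0,0.1],[0,0,0,0.07],[0,0,0,0]]}}

```text
t: 2.23
ee_pos: [554.8, -167.1, 216.9]
orientation: [-0.559, 1.499, 0.563]
ft_force: [-0.7, -1.1, 0.5]
width: 44.0
```

```bash
cat >> h.py <<'E'
def st(ctrl):
    o=ctrl.get_obs(); R=Ro.from_rotvec(o["orientation"]).as_matrix(); return o,R,np.degrees(np.arctan2(R[1,2],R[0,2]))
E
python3 - <<'E'
from h import *
from workcell import ctrl
o,R,y=st(ctrl); print(o["t"],o["ee_pos"],y,R[:,0],o["qpos"].round(2) if hasattr(o["qpos"],'round') else o["qpos"])
d=ctrl.get_image("wrist"); np.savez("w1.npz",**d); cv2.imwrite("pics/w1.png",d["img"][:,:,::-1])
E
```

```text
2.2333 [ 554.77540165 -167.11043476  216.86464983] 41.05388985786245 [-0.00270272  0.00142124 -0.99999534] [-0.31  0.36  1.74  0.    1.04 -1.03]
```

View pics/w1.png

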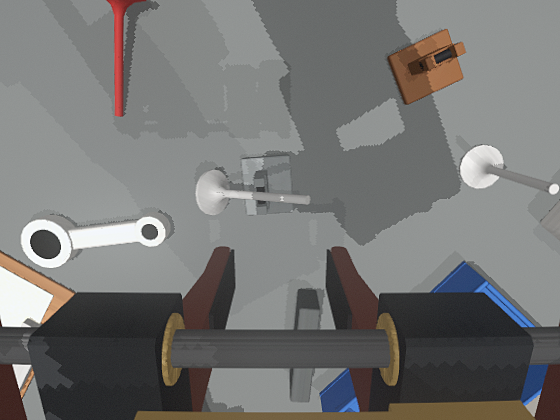

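The wrist view shows the leaning large valve in its grey stand. Its head is at (211,192) and its stem end at (308,200), with the jaws roughly along the lean. Next I'll fit its pose from this view.

```bash
python3 - <<'E'
from h import *
d=dict(np.load("w1.npz")); im=d["img"][:,:,::-1]
b=(188,160,130,60)
T=dict(np.load("top0.npz")); S=dict(np.load("scene0.npz"))
for thr in (190,205):
  Q=seg(d,b,thr)
  for R,L in((20,104),(23,110)):
    x,c,a,r,tp,n=fitr(Q,R,L,[505,-216,.75,1.]); print(thr,R,len(Q),n,"c",c.round(1),"yaw %.1f lean %.1f rms %.2f"%(*np.degrees(x[2:]),r),"tip",tp.round(1))
P,_,_=cloud(d,b); z=P[:,2]; print("table z",np.median(z[z<6]))
v=im.copy()
for q in silh(d,c,a,23,110): cv2.polylines(v,[np.int32(q*16)],True,(0,0,255),1,cv2.LINE_AA,4)
cv2.imwrite("pics/w1c.png",cv2.resize(np.hstack([im[150:230,180:320],v[150:230,180:320]]),None,fx=2.8,fy=4,interpolation=cv2.INTER_CUBIC))
E
```

```text
190 20 647 631 c [ 505.8 -219.9   17.3] yaw 43.9 lean 59.9 rms 1.77 tip [ 570.7 -157.5   69.5]
190 23 647 647 c [ 500.9 -225.2   21.1] yaw 44.3 lean 66.2 rms 1.31 tip [ 573.  -154.9   65.4]
205 20 197 197 c [ 507.2 -219.8   16.7] yaw 46.1 lean 56.7 rms 0.66 tip [ 567.4 -157.1   73.8]
205 23 197 196 c [ 498.5 -219.9   20.6] yaw 40.6 lean 63.7 rms 1.41 tip [ 573.4 -155.8   69.4]
table z 0.2438886875925732
```

View pics/w1c.png

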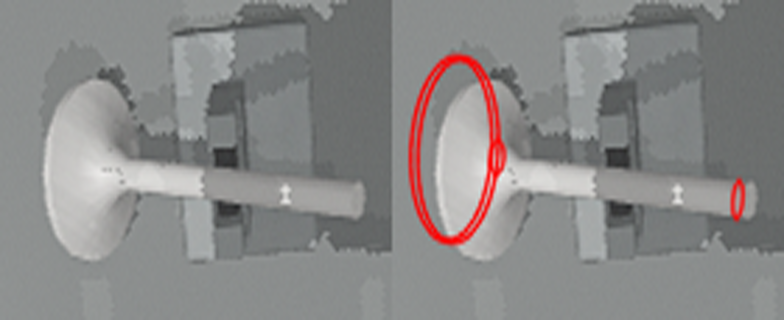

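```bash
cat >> h.py <<'E'
def mask_pts(d,ell,poly,er=0):
    m=np.zeros((420,560),np.uint8)
    if ell is not None: cv2.ellipse(m,ell,1,-1)
    if poly is not None: cv2.fillPoly(m,[np.int32(np.round(poly))],1)
    if er: m=cv2.erode(m,np.ones((er,er),np.uint8))
    P,im,uv=cloud(d,(0,0,560,420)); k=m[uv[:,1],uv[:,0]]>0; return P[k]
E
python3 - <<'E'
from h import *
d=dict(np.load("w1.npz")); im=d["img"][:,:,::-1]
Q=mask_pts(d,((211,192.5),(30,43),0),[(219,191),(309,197),(308,203),(226,197)]); Q=Q[Q[:,2]>3]
res=[]
for R,L in((20,104),(23,110)):
    x,c,a,r,tp,n=fitr(Q,R,L,[505,-216,.75,1.]); print(R,len(Q),n,"c",c.round(1),"yaw %.1f lean %.1f rms %.2f"%(*np.degrees(x[2:]),r),"tip",tp.round(1))
    v=im.copy()
    for q in silh(d,c,a,R,L): cv2.polylines(v,[np.int32(q*16)],True,(0,0,255),1,cv2.LINE_AA,4)
    res.append(v[150:230,180:320])
cv2.imwrite("pics/w1d.png",cv2.resize(np.hstack(res),None,fx=2.8,fy=4,interpolation=cv2.INTER_CUBIC))
E
```

```text
20 1618 1452 c [ 508.6 -218.5   16.6] yaw 45.5 lean 56.1 rms 1.62 tip [ 569.1 -157.    74.6]
23 1618 1600 c [ 506.8 -220.7   19.6] yaw 45.5 lean 58.6 rms 1.58 tip [ 572.5 -153.7   77. ]
```

View pics/w1d.png

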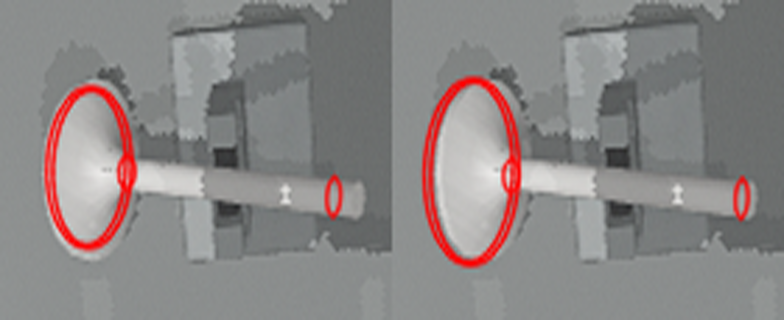

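Emit:
{"op": "send_rows", "data": {"rows": [[25,-1,3,-0.02],[25,-1,3,-0.02],[25,0,2,0],[20,0,0,0],[10,0,0,0],[0,0,0,0]]}}

```text
t: 2.78
ee_pos: [563.2, -160.5, 110.2]
orientation: [-0.61, 1.482, 0.61]
ft_force: [-0.8, 0.2, -0.8]
width: 43.9
```

```bash
cat > look.py <<'E'
from h import *
from workcell import ctrl
import sys
n=sys.argv[1]; cam=sys.argv[2] if len(sys.argv)>2 else "wrist"
o,R,y=st(ctrl); print("t %.2f"%o["t"],o["ee_pos"].round(1),"yaw %.1f"%y,"f",np.round(o["ft_force"],1),"w %.1f"%o["width"])
d=ctrl.get_image(cam); np.savez(n+".npz",**d); cv2.imwrite("pics/"+n+".png",d["img"][:,:,::-1])
E
python3 look.py w2
```

```text
t 2.78 [ 563.2 -160.5  110.2] yaw 44.7 f [-0.8  0.2 -0.8] w 43.9
```

View pics/w2.png

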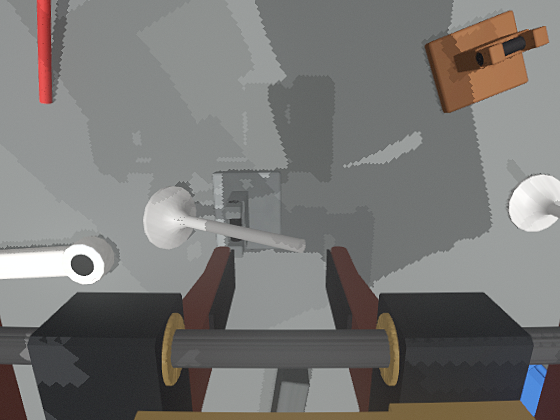

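```bash
python3 - <<'E'
from h import *
from workcell import ctrl
o,R,y=st(ctrl); d=dict(np.load("w2.npz")); e=o["ee_pos"]
print("TCP px",project(d,e), "finger inner edges",project(d,np.array([e+R[:,2]*22,e-R[:,2]*22,e+R[:,2]*22+R[:,1]*10])))
for p in([572.5,-154,79.5],[574.5,-152,79.5]): print("tip px",project(d,p))
v=d["img"][150:270,130:350,::-1]; cv2.imwrite("pics/w2c.png",cv2.resize(v,None,fx=3.6,fy=3.6,interpolation=cv2.INTER_CUBIC))
P,_,_=cloud(d,(290,236,14,14)); print(P[P[:,2]>65].round(1)[:40].tolist())
E
```

```text
TCP px [[277.35728673 267.38104969]] finger inner edges [[323.23438116 267.330954  ]
 [231.48473312 267.35299051]
 [323.93958063 247.87212136]]
tip px [[297.25952165 246.28243861]]
tip px [[302.2818622  246.24955527]]
[[566.6, -153.8, 76.0], [567.4, -153.7, 74.7], [567.6, -153.1, 75.3], [568.0, -152.7, 75.4], [568.7, -152.5, 74.5], [566.7, -153.9, 77.2], [567.1, -153.5, 77.1], [567.8, -153.3, 76.3], [568.0, -152.8, 77.0], [568.4, -152.4, 77.1], [568.8, -152.0, 77.0], [569.3, -151.6, 76.8], [569.8, -151.3, 76.5], [569.9, -150.7, 77.3], [570.2, -150.2, 77.6], [567.1, -154.3, 77.5], [567.6, -154.0, 77.2], [568.0, -153.6, 77.1], [568.2, -153.0, 77.7], [568.6, -152.7, 77.6], [568.8, -152.1, 78.3], [569.2, -151.7, 78.5], [569.3, -151.1, 79.4], [569.9, -150.8, 78.7], [570.0, -150.2, 79.7], [570.5, -149.9, 79.4], [571.1, -149.6, 78.9], [571.6, -149.3, 78.3], [572.0, -148.9, 78.4], [567.8, -154.9, 76.6], [567.7, -154.1, 78.2], [568.0, -153.7, 78.5], [568.3, -153.1, 79.0], [568.6, -152.7, 79.1], [569.1, -152.4, 79.0], [569.6, -152.1, 78.5], [569.7, -151.4, 79.6], [570.3, -151.2, 78.7], [570.8, -150.9, 78.6], [571.0, -150.3, 79.2]]
```

View pics/w2c.png

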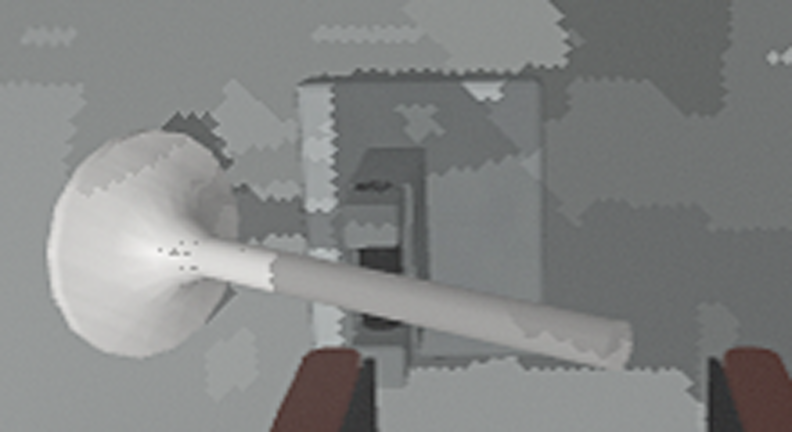

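Emit:
{"op": "send_rows", "data": {"rows": [[12,0,0,0],[12,0,0,0],[11,0,0,0],[6,0,0,0],[0,0,0,0]], "fingers": 0.44}}

```text
t: 3.25
ee_pos: [566.3, -161.2, 70.1]
orientation: [-0.615, 1.475, 0.607]
ft_force: [-0.1, 0.4, 0.0]
width: 38.7
```

```bash
python3 look.py w3; python3 - <<'E'
from h import *
d=dict(np.load("w3.npz"));v=d["img"][190:340,140:360,::-1]; cv2.imwrite("pics/w3c.png",cv2.resize(v,None,fx=3.6,fy=3.6,interpolation=cv2.INTER_CUBIC))
E
```

```text
t 3.25 [ 566.3 -161.2   70.1] yaw 44.8 f [-0.1  0.4  0. ] w 38.7
```

View pics/w3c.png

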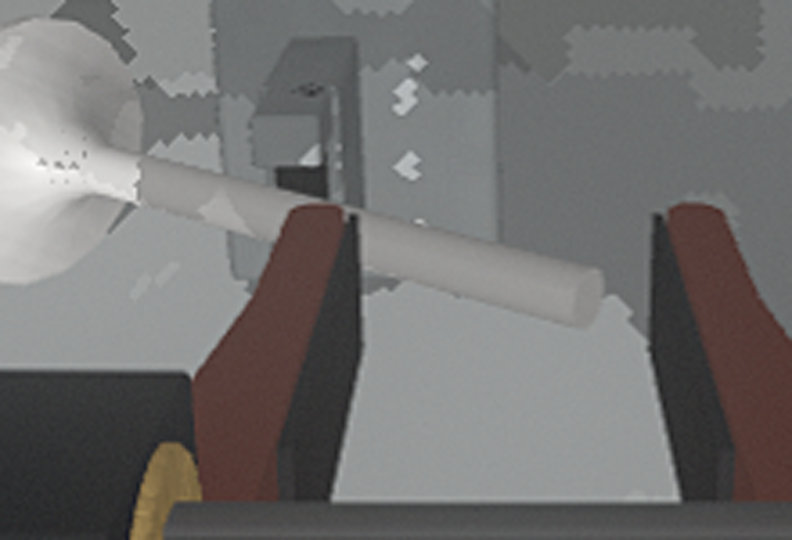

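The crop shows the stem end at about (590,297), between the pads, 6 mm short of the outer finger and centred across the pads. I'll start pushing.

Emit:
{"op": "send_rows", "data": {"rows": [[0,0,-4,0],[0,0,-4,0],[0,0,-4,0],[0,0,-4,0],[0,0,-4,0]]}}

```text
t: 3.72
ee_pos: [553.1, -176.7, 72.2]
orientation: [-0.617, 1.472, 0.605]
ft_force: [1.0, -0.9, 1.2]
width: 38.7
```

```bash
python3 look.py w4; python3 - <<'E'
from h import *
d=dict(np.load("w4.npz"));v=d["img"][190:340,140:360,::-1]; cv2.imwrite("pics/w4c.png",cv2.resize(v,None,fx=3.6,fy=3.6,interpolation=cv2.INTER_CUBIC))
E
```

```text
t 3.72 [ 553.1 -176.7   72.2] yaw 44.9 f [ 1.  -0.9  1.2] w 38.7
```

View pics/w4c.png

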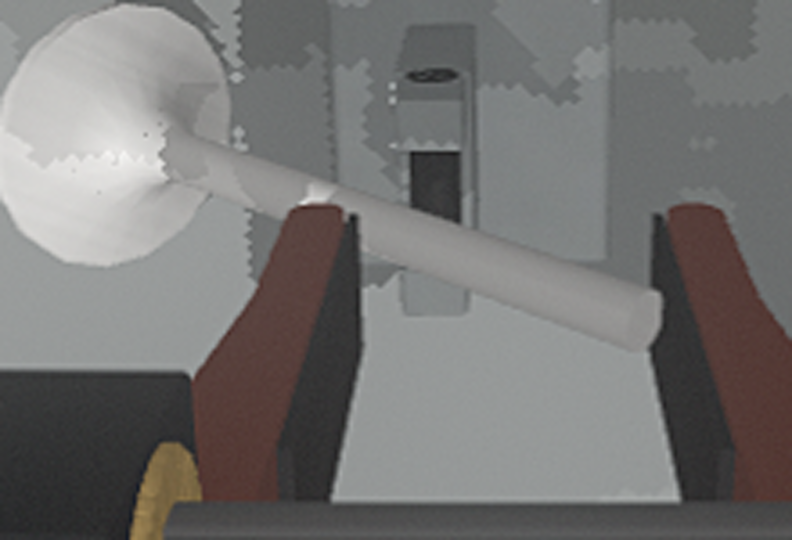

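Emit:
{"op": "send_rows", "data": {"rows": [[0,0.5,-2,0],[0,0.5,-3,0],[0,0.5,-3,0],[0,0.5,-2,0],[0,0,0,0]], "fingers": 0.39}}

```text
t: 4.18
ee_pos: [542.2, -184.1, 72.3]
orientation: [-0.616, 1.473, 0.604]
ft_force: [-0.2, -0.3, 0.2]
width: 34.2
```

```bash
cat > lc.py <<'E'
import sys,subprocess
from h import *
n=sys.argv[1]; subprocess.run(["python3","look.py",n])
d=dict(np.load(n+".npz"));v=d["img"][170:340,120:360,::-1]; cv2.imwrite("pics/"+n+"c.png",cv2.resize(v,None,fx=3.2,fy=3.2,interpolation=cv2.INTER_CUBIC))
E
python3 lc.py w5
```

```text
t 4.18 [ 542.2 -184.1   72.3] yaw 44.8 f [-0.2 -0.3  0.2] w 34.2
```

View pics/w5c.png

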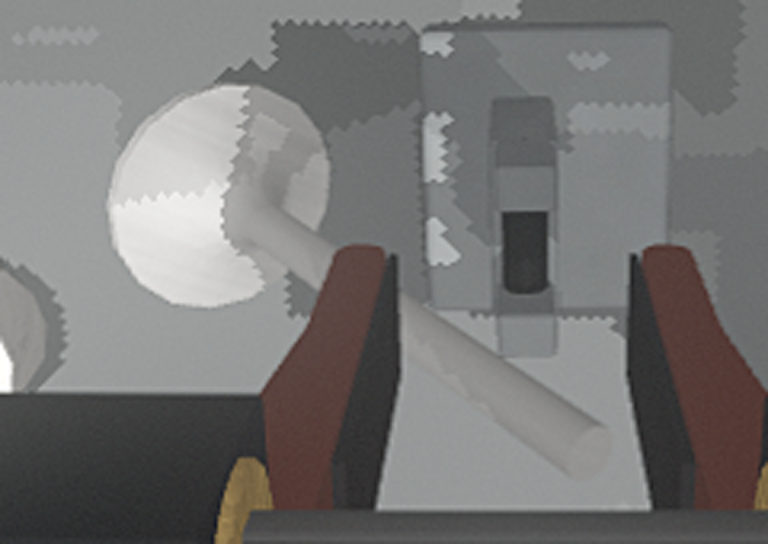

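```bash
cat > fitw.py <<'E'
from h import *
def polyfit_valve(n,ell,poly,R,L,p0,show=True):
    d=dict(np.load(n+".npz")); f=lambda q:(np.array(q,float)/3.2+[120,170])
    (cx,cy),(w,h),an=ell; e=(tuple(f((cx,cy))),(w/3.2,h/3.2),an)
    Q=np.vstack([mask_pts(d,e,None,3)]+[mask_pts(d,None,f(p),2) for p in poly]); Q=Q[Q[:,2]>3]
    x,c,a,r,tp,k=fitr(Q,R,L,p0); print(len(Q),k,"c",c.round(1),"yaw %.1f lean %.1f rms %.2f"%(*np.degrees(x[2:]),r),"tip",tp.round(1))
    v=d["img"][:,:,::-1].copy()
    for q in silh(d,c,a,R,L): cv2.polylines(v,[np.int32(q*16)],True,(0,0,255),1,cv2.LINE_AA,4)
    cv2.imwrite("pics/"+n+"f.png",cv2.resize(v[170:340,120:360],None,fx=3.2,fy=3.2,interpolation=cv2.INTER_CUBIC)); return x,c,a,tp
E
python3 - <<'E'
from fitw import *
from workcell import ctrl
x,c,a,tp=polyfit_valve("w5",((218,195),(205,210),0),[[(402,300),(600,425),(570,470),(402,340)]],23,110,[510,-217,.77,.7])
o,R,y=st(ctrl); print("tool frame tip",R.T@(tp-o["ee_pos"]),"head",R.T@(c-o["ee_pos"]))
E
```

```text
4016 3633 c [ 509.  -220.6   12.1] yaw 46.7 lean 31.7 rms 1.96 tip [ 548.6 -178.5  105.7]
tool frame tip [-33.29484795  -0.87958659   8.48281061] head [ 59.92140236  -1.84734524 -49.91063184]
```

View pics/w5f.png

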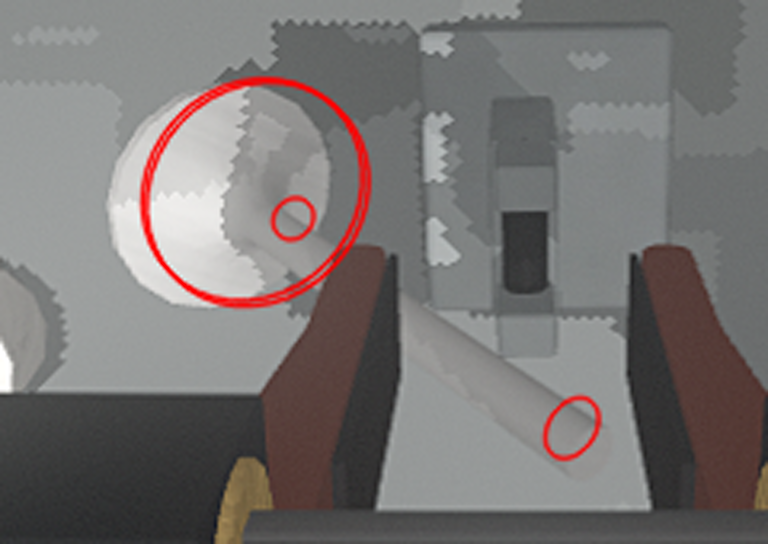

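```bash
cat >> fitw.py <<'E'
def kp(n,box,tip,R,L,p0,corr=(0,0),f=(3.2,120,170)):
    """box: rim bounds l,r,t,b and tip centre in crop px"""
    d=dict(np.load(n+".npz")); b=np.array(box,float)/f[0]+[f[1],f[1],f[2],f[2]]; t=np.array(tip)/f[0]+[f[1],f[2]]
    def g(p):
        c,a=axes(p,R); s=np.vstack(silh(d,c,a,R,L)[:2]); q=project(d,c+L*a)[0]
        return np.r_[s[:,0].min()-b[0],s[:,0].max()-b[1],s[:,1].min()-b[2],s[:,1].max()-b[3],2*(q-t)]
    s=least_squares(g,p0); c,a=axes(s.x,R); tp=c+L*a
    print("c",c.round(1),"yaw %.1f lean %.1f"%tuple(np.degrees(s.x[2:])),"tip",tp.round(1),"res",s.fun.round(1))
    return c,a,tp
E
python3 - <<'E'
from fitw import *
from workcell import ctrl
o,R,y=st(ctrl)
c,a,tp=kp("w5",(110,330,85,307),(590,450),23,110,[510,-217,.77,.6])
print("tool frame tip",R.T@(tp-o["ee_pos"]),"head",R.T@(c-o["ee_pos"]))
f=lambda q:q/3.2+[120,170]
d=dict(np.load("w5.npz")); e=o["ee_pos"]
print([( (project(d,e+R[:,2]*s*17.1+R[:,1]*l)[0]-[120,170])*3.2).round(0).tolist() if 0 else ((project(d,e+R[:,2]*s*17.1+R[:,1]*l)[0]-np.array([120,170]))*3.2).round(0).tolist() for s in(-1,1) for l in (-10,10)])
E
```

```text
c [ 504.7 -225.3   14. ] yaw 41.5 lean 37.6 tip [ 554.9 -180.9  101.2] res [-0.5  0.5 -0.8  0.8  0.   0. ]
tool frame tip [-28.76616888  -6.89719286  11.25413809] head [ 57.95447798  -2.19581415 -56.25457576]
[[392.0, 368.0], [388.0, 245.0], [616.0, 367.0], [619.0, 245.0]]
```

Emit:
{"op": "send_rows", "data": {"rows": [[-1,0.3,-5,0],[-1,0.3,-5,0],[-1,0.3,-5,0],[-1,0.3,-5,0],[-1,0.3,-4,0]], "fingers": 0.32}}

```text
t: 4.65
ee_pos: [523.0, -200.6, 77.3]
orientation: [-0.617, 1.473, 0.605]
ft_force: [-1.5, -0.6, -1.0]
width: 27.9
```

```bash
python3 lc.py w6
```

```text
t 4.65 [ 523.  -200.6   77.3] yaw 44.9 f [-1.5 -0.6 -1. ] w 27.9
```

View pics/w6c.png

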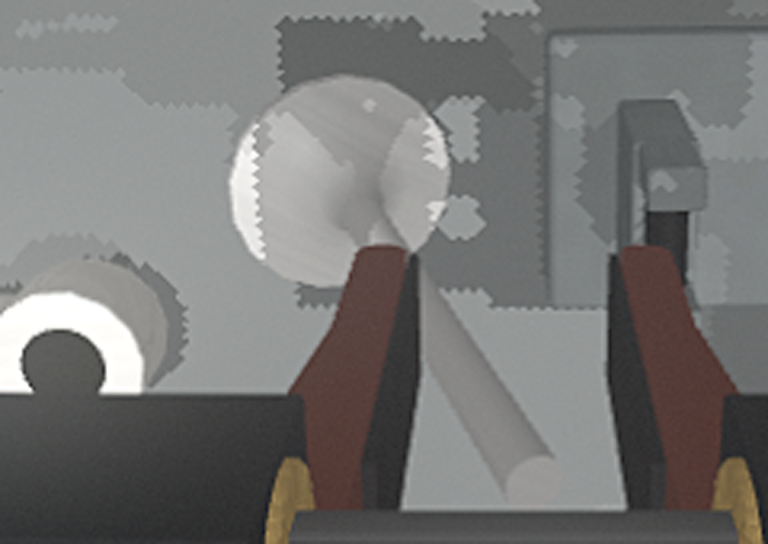

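```bash
cat >> fitw.py <<'E'
def rep(n,box,tip,R,L,p0,fc,f=(3.2,120,170),ctrl=None,gw=None):
    """fc: observed crop px of the +y bottom inner corners of (-z,+z) pads -> bias estimate"""
    o,Rm,y=st(ctrl); e=o["ee_pos"]; d=dict(np.load(n+".npz")); w=o["width"]/2
    pr=np.array([project(d,e+Rm[:,2]*s*w+Rm[:,1]*10)[0] for s in(-1,1)]); ob=np.array(fc)/f[0]+[f[1],f[2]]
    b=(ob-pr).mean(0)*f[0]; print("bias crop px",((ob-pr)*f[0]).round(0).tolist())
    c,a,tp=kp(n,(box[0]-b[0],box[1]-b[0],box[2]-b[1],box[3]-b[1]),(tip[0]-b[0],tip[1]-b[1]),R,L,p0,f=f)
    t=np.arccos(a[2]); u=np.r_[a[:2],0]/np.linalg.norm(a[:2]); fin=c-R*(1-np.cos(t))*u
    print("TOOL tip",(Rm.T@(tp-e)).round(1),"head",(Rm.T@(c-e)).round(1),"upright at",(Rm.T@(fin-e)).round(1),"half gap",w.round(1),"world upright",fin.round(1))
E
python3 - <<'E'
from fitw import *
from workcell import ctrl
rep("w6",(230,450,75,290),(530,480),23,110,[510,-217,.77,.4],[(415,252),(612,252)],ctrl=ctrl)
rep("w5",(110,330,85,307),(590,450),23,110,[510,-217,.77,.6],[(395,255),(630,255)],ctrl=ctrl) if 0 else None
E
```

```text
bias crop px [[13.0, 7.0], [17.0, 7.0]]
c [ 498.7 -228.2    8. ] yaw 38.3 lean 20.4 tip [ 528.8 -204.4  111.1] res [-0.5  0.5  0.  -0.   0.  -0. ]Traceback (most recent call last):
  File "<stdin>", line 3, in <module>
  File "fitw.py", line 26, in rep
    print("TOOL tip",(Rm.T@(tp-e)).round(1),"head",(Rm.T@(c-e)).round(1),"upright at",(Rm.T@(fin-e)).round(1),"half gap",w.round(1),"world upright",fin.round(1))
                                                                                                                         ^^^^^^^
AttributeError: 'float' object has no attribute 'round'
```

```bash
sed -i 's/w\.round(1)/round(w,1)/' fitw.py; python3 - <<'E'
from fitw import *
from workcell import ctrl
rep("w6",(230,450,75,290),(530,480),23,110,[510,-217,.77,.4],[(415,252),(612,252)],ctrl=ctrl)
E
```

```text
bias crop px [[13.0, 7.0], [17.0, 7.0]]
c [ 498.7 -228.2    8. ] yaw 38.3 lean 20.4 tip [ 528.8 -204.4  111.1] res [-0.5  0.5  0.  -0.   0.  -0. ]
TOOL tip [-33.6  -7.2   2.3] head [ 69.2  -1.8 -36.4] upright at [ 69.2  -1.6 -37.9] half gap 14.2 world upright [ 497.5 -229.1    8. ]
```

Emit:
{"op": "send_rows", "data": {"rows": [[-1,-0.3,-4,0],[-1,-0.3,-5,0],[-1,-0.3,-5,0],[0,-0.3,-5,0],[0,0,-4,0]], "fingers": 0.27}}

```text
t: 5.12
ee_pos: [505.5, -219.7, 80.9]
orientation: [-0.617, 1.473, 0.605]
ft_force: [0.5, 0.2, 0.5]
width: 23.6
```

```bash
python3 lc.py w7
```

```text
t 5.12 [ 505.5 -219.7   80.9] yaw 44.8 f [0.5 0.2 0.5] w 23.6
```

View pics/w7c.png

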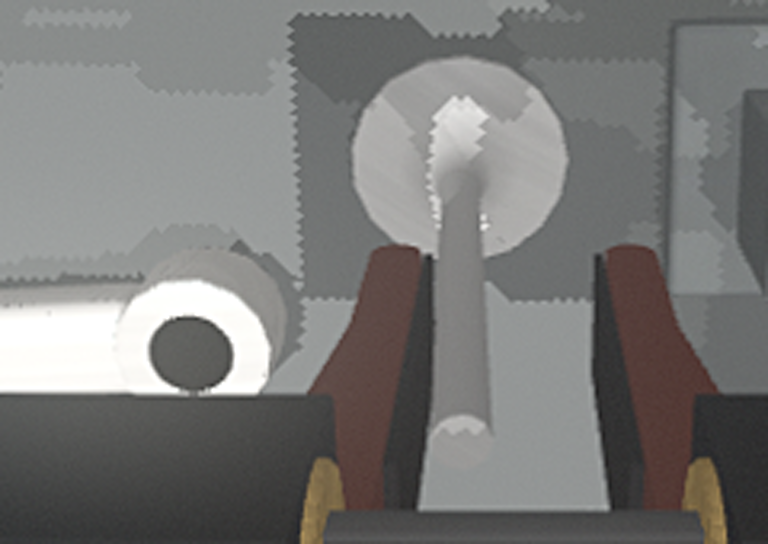

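```bash
python3 - <<'E'
from fitw import *
from workcell import ctrl
rep("w7",(352,568,55,258),(460,440),23,110,[500,-227,.77,.1],[(432,253),(598,253)],ctrl=ctrl)
E
```

```text
bias crop px [[14.0, 9.0], [19.0, 9.0]]
c [ 496.4 -228.5    1.3] yaw 12.7 lean 3.2 tip [ 502.3 -227.1  111.1] res [ 0.   0.  -0.7  0.7 -0.   0. ]
TOOL tip [-30.3  -3.4  -6.7] head [ 79.4   0.9 -12.5] upright at [ 79.4   1.  -12.6] half gap 11.9 world upright [ 496.4 -228.5    1.3]
```

Emit:
{"op": "send_rows", "data": {"rows": [[0,0,-3,0],[0,0,-3,0],[0,0,-3,0],[0,0,-2,0],[0,0,0,0],[0,0,0,0]]}}

```text
t: 5.67
ee_pos: [496.4, -229.0, 80.7]
orientation: [-0.616, 1.473, 0.604]
ft_force: [-0.0, -0.3, -0.6]
width: 23.8
```

```bash
python3 lc.py w8
```

```text
t 5.67 [ 496.4 -229.    80.7] yaw 44.8 f [-0.  -0.3 -0.6] w 23.8
```

View pics/w8c.png

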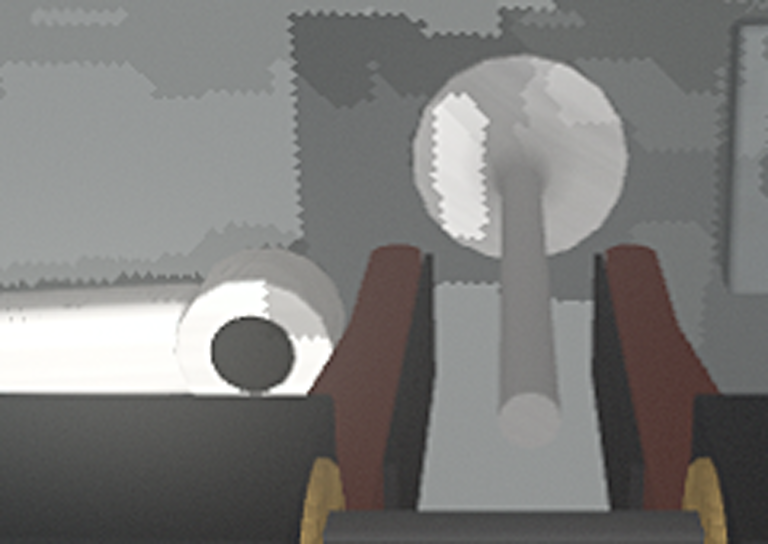

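```bash
python3 - <<'E'
from fitw import *
from workcell import ctrl
rep("w8",(414,628,53,258),(529,420),23,110,[497,-227,.77,.03],[(432,253),(598,253)],ctrl=ctrl)
E
```

```text
bias crop px [[10.0, 8.0], [14.0, 8.0]]
c [ 4.974e+02 -2.281e+02  2.000e-01] yaw -9.3 lean 0.4 tip [ 498.2 -228.2  110.2] res [-0.1  0.1 -0.5  0.5 -0.   0. ]
TOOL tip [-29.5  -1.    1.9] head [80.5  0.8  0.8] upright at [80.5  0.8  0.8] half gap 12.0 world upright [ 4.974e+02 -2.281e+02  2.000e-01]
```

The large valve now stands free between the fingers: its stem is at (525,300), its end at (529,420), and the fitted lean is 0.4°. I'll open the fingers and rise clear.

Emit:
{"op": "send_rows", "data": {"rows": [[0,0,0,0],[0,0,0,0],[-10,0,0,0],[-15,0,0,0],[-20,0,0,0],[-25,0,0,0],[-25,0,0,0]], "fingers": 0.5}}

```text
t: 6.3
ee_pos: [492.3, -226.3, 175.8]
orientation: [-0.611, 1.481, 0.613]
ft_force: [-0.0, 0.3, -1.1]
width: 44.1
```

```bash
python3 look.py w9
```

```text
t 6.30 [ 492.3 -226.3  175.8] yaw 44.9 f [-0.   0.3 -1.1] w 44.1
```

View pics/w9.png

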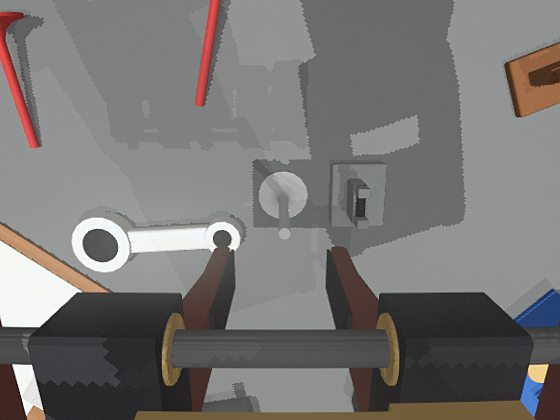

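The large valve stands at (284,195) in front of its empty fork at (360,195). Next is the small valve.

Emit:
{"op": "send_rows", "data": {"rows": [[-6,22,34,0],[-6,22,34,0],[-6,22,34,0],[-6,22,34,0],[-6,22,34,0],[-3,22,34,0],[0,22,34,0],[0,22,34,0],[0,22,34,0],[0,10,16,0]]}}

```text
t: 7.18
ee_pos: [582.8, 153.5, 227.9]
orientation: [-0.613, 1.461, 0.591]
ft_force: [0.9, 0.3, -0.4]
width: 43.7
```

Emit:
{"op": "send_rows", "data": {"rows": [[0,0,0,0.12],[0,0,0,0.12],[0,0,0,0.12],[0,0,0,0.12],[0,0,0,0.12],[0,0,0,0.12],[0,0,0,0.12],[0,0,0,0.12],[0,0,0,0.12],[0,0,0,0.12]]}}

```text
t: 8.02
ee_pos: [582.7, 163.3, 234.1]
orientation: [0.369, 1.507, -0.358]
ft_force: [-0.2, -0.7, -0.6]
width: 44.3
```

Emit:
{"op": "send_rows", "data": {"rows": [[0,0,0,0.12],[0,0,0,0]]}}

```text
t: 8.18
ee_pos: [582.6, 163.5, 235.4]
orientation: [0.471, 1.487, -0.457]
ft_force: [0.2, -0.4, -0.2]
width: 43.9
```

```bash
python3 look.py v1
```

```text
t 8.18 [582.6 163.5 235.4] yaw -34.1 f [ 0.2 -0.4 -0.2] w 43.9
```

View pics/v1.png

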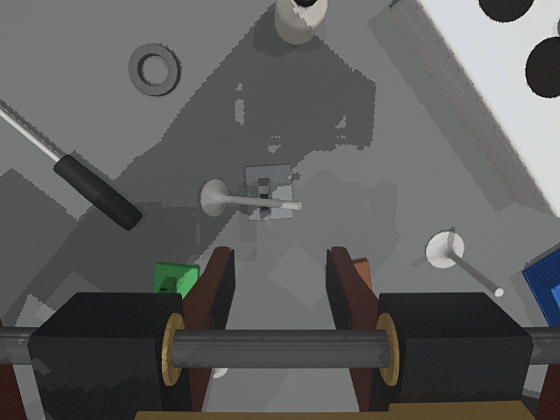

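```bash
python3 - <<'E'
from h import *
d=dict(np.load("v1.npz"));v=d["img"][150:270,185:355,::-1]; cv2.imwrite("pics/v1c.png",cv2.resize(v,None,fx=4.5,fy=4.5,interpolation=cv2.INTER_CUBIC))
E
```

```text
(no output)
```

View pics/v1c.png

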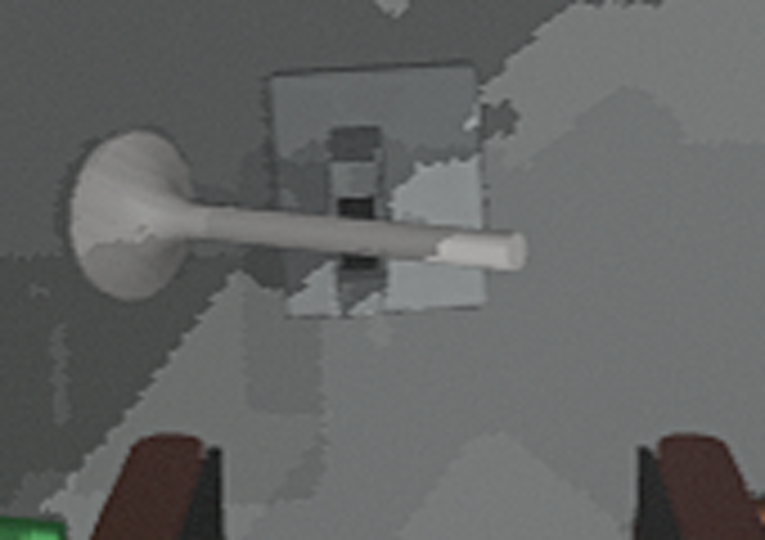

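```bash
python3 - <<'E'
from fitw import *
from workcell import ctrl
rep("v1",(70,193,130,300),(517,250),20,104,[515,190,-.54,1.],[(212,450),(645,450)],f=(4.5,185,150),ctrl=ctrl)
E
```

```text
bias crop px [[3.0, -5.0], [22.0, -3.0]]
c [519.7 188.8  16.9] yaw -31.0 lean 57.6 tip [595.1 143.6  72.6] res [-0.  0. -0.  0.  0.  0.]
TOOL tip [163.2 -12.7  16.7] head [216.2 -17.9 -72.7] upright at [216.  -18.3 -81.9] half gap 21.9 world upright [511.8 193.6  16.9]
```

Emit:
{"op": "send_rows", "data": {"rows": [[25,-2,2,-0.025],[28,-3,2,-0.025],[28,-2,2,0],[25,-2,1,0],[18,-1,0,0],[5,0,0,0]]}}

```text
t: 8.73
ee_pos: [592.0, 152.4, 108.0]
orientation: [0.407, 1.49, -0.385]
ft_force: [0.0, 0.3, 0.0]
width: 43.9
```

```bash
python3 lc.py v2
```

```text
t 8.73 [592.  152.4 108. ] yaw -29.2 f [0.  0.3 0. ] w 43.9
```

View pics/v2c.png

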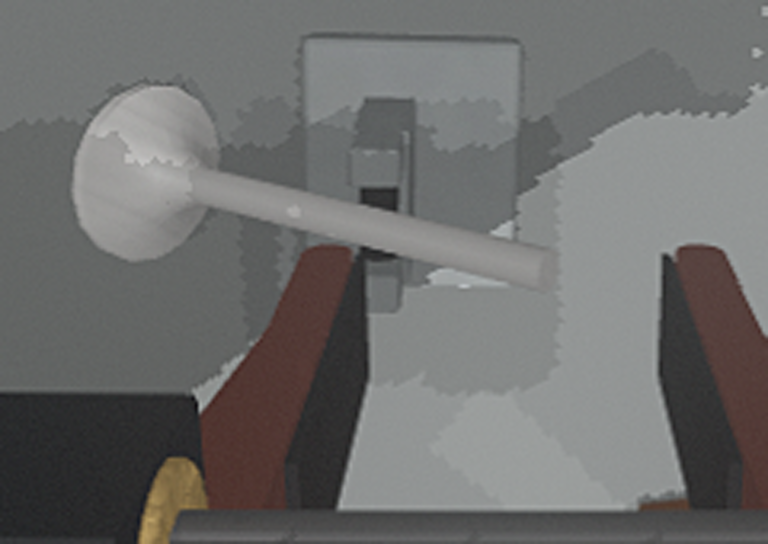

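```bash
python3 - <<'E'
from fitw import *
from workcell import ctrl
rep("v2",(72,220,85,262),(545,268),20,104,[515,190,-.54,1.],[(363,255),(664,255)],ctrl=ctrl)
E
```

```text
bias crop px [[8.0, -3.0], [13.0, -3.0]]
c [520.1 188.1  16.7] yaw -30.3 lean 56.6 tip [595.1 144.3  74. ] res [-0.   0.  -0.2  0.2  0.   0. ]
TOOL tip [34.2 -6.4  5.4] head [ 88.2  -6.  -83.6] upright at [ 87.8  -5.8 -92.5] half gap 22.0 world upright [512.4 192.6  16.7]
```

Emit:
{"op": "send_rows", "data": {"rows": [[10,-3,-3,0.01],[12,-3,-3,0.01],[11,-2,-2,0],[7,0,0,0],[3,0,0,0],[0,0,0,0]], "fingers": 0.44}}

```text
t: 9.28
ee_pos: [585.5, 150.6, 66.2]
orientation: [0.42, 1.482, -0.393]
ft_force: [0.8, 1.1, -0.8]
width: 38.5
```

```bash
python3 lc.py v3
```

```text
t 9.28 [585.5 150.6  66.2] yaw -30.0 f [ 0.8  1.1 -0.8] w 38.5
```

View pics/v3c.png

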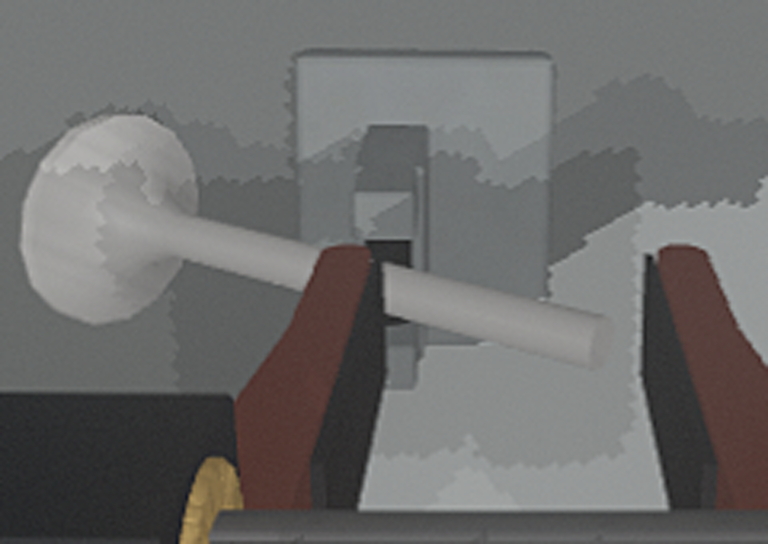

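Emit:
{"op": "send_rows", "data": {"rows": [[0,0,-4,0],[0,0,-4,0],[0,0,-4,0],[0,0,-4,0],[0,0,-4,0]], "fingers": 0.42}}

```text
t: 9.75
ee_pos: [570.4, 161.9, 68.5]
orientation: [0.423, 1.475, -0.39]
ft_force: [0.4, 0.0, 1.0]
width: 36.8
```

```bash
python3 lc.py v4
```

```text
t 9.75 [570.4 161.9  68.5] yaw -30.0 f [0.4 0.  1. ] w 36.8
```

View pics/v4c.png

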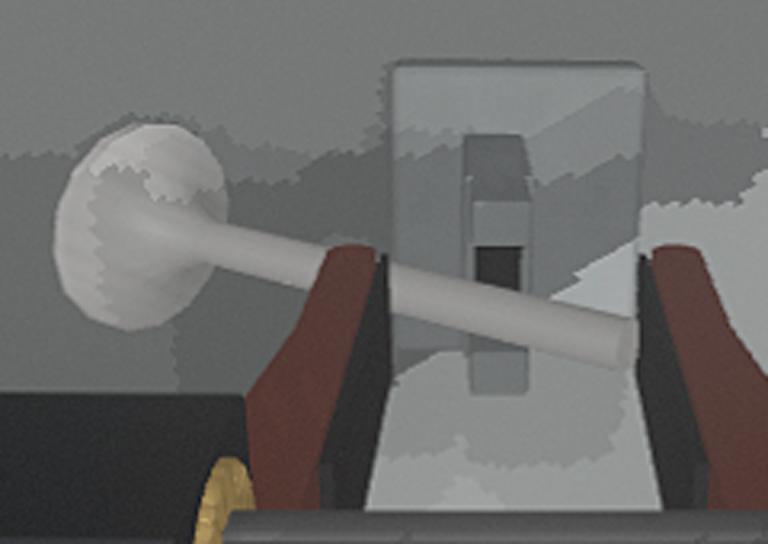

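```bash
python3 - <<'E'
from fitw import *
from workcell import ctrl
rep("v4",(53,229,122,330),(624,343),20,104,[512,190,-.54,1.],[(384,257),(643,257)],ctrl=ctrl)
E
```

```text
bias crop px [[11.0, -3.0], [21.0, -3.0]]
c [508.5 195.7  16.4] yaw -29.7 lean 55.3 tip [582.7 153.4  75.7] res [-0.2  0.2 -0.2  0.2  0.   0. ]
TOOL tip [-6.6 -0.8 16.2] head [ 48.4  -3.1 -72.1] upright at [ 48.   -3.1 -80.6] half gap 18.5 world upright [501.  200.   16.4]
```

The image shows that the small valve's head slid about 13 mm instead of tipping, because the tip has to climb up the grippy pad. I'll back off, lower the fingers, and push along the tip's arc (back and up together) so that pad friction helps lift it.

Emit:
{"op": "send_rows", "data": {"rows": [[0,0,3,0],[2,0,2,0],[3,0,0,0],[3,0,0,0],[0,0,0,0]], "fingers": 0.38}}

```text
t: 10.22
ee_pos: [574.6, 159.8, 60.2]
orientation: [0.422, 1.476, -0.39]
ft_force: [0.8, 0.3, 1.3]
width: 33.1
```

```bash
python3 lc.py v5
```

```text
t 10.22 [574.6 159.8  60.2] yaw -29.9 f [0.8 0.3 1.3] w 33.1
```

View pics/v5c.png

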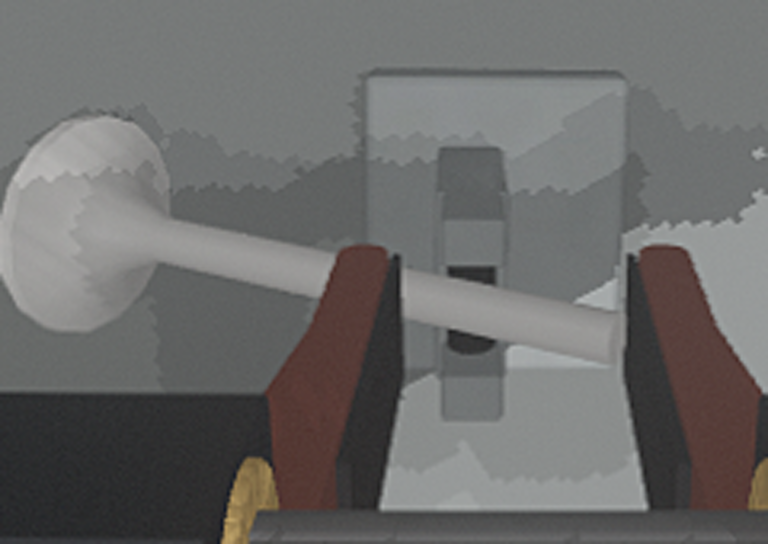

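Emit:
{"op": "send_rows", "data": {"rows": [[-1,0,-2,0],[-4,0,-3,0],[-4,0,-3,0],[-4,0,-3,0],[-2,0,-2,0]]}}

```text
t: 10.68
ee_pos: [561.0, 166.4, 75.1]
orientation: [0.422, 1.477, -0.391]
ft_force: [0.4, 0.0, 0.7]
width: 33.5
```

```bash
python3 lc.py v6
```

```text
t 10.68 [561.  166.4  75.1] yaw -30.0 f [0.4 0.  0.7] w 33.5
```

View pics/v6c.png

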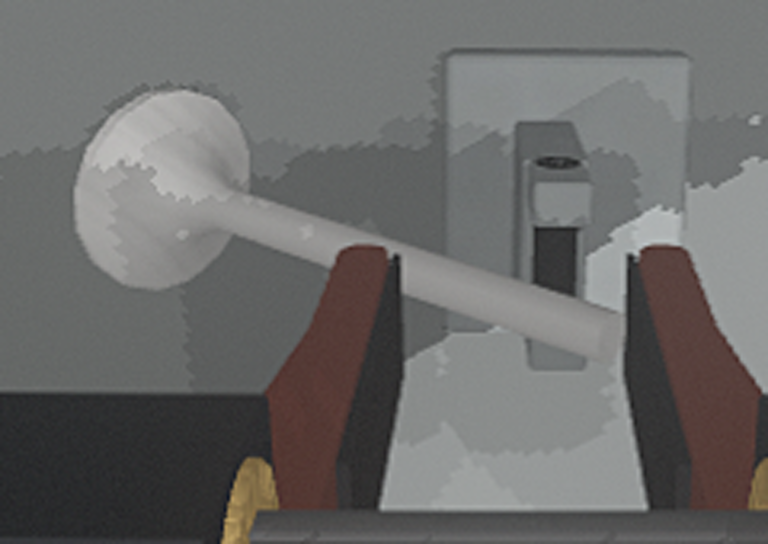

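```bash
python3 - <<'E'
from fitw import *
from workcell import ctrl
rep("v6",(75,250,89,290),(608,337),20,104,[505,197,-.54,.9],[(398,257),(632,257)],ctrl=ctrl)
E
```

```text
bias crop px [[9.0, -2.0], [18.0, -2.0]]
c [504.2 203.   15.5] yaw -32.8 lean 51.0 tip [572.1 159.2  81. ] res [-0.6  0.5 -0.2  0.2  0.1  0. ]
TOOL tip [-5.  -0.6 13.7] head [ 56.7   1.4 -70. ] upright at [ 56.3   1.8 -77.4] half gap 16.7 world upright [498.  207.   15.5]
```

```bash
python3 - <<'E'
from fitw import *
import workcell
class F: pass
# v5 with its own state
d=dict(np.load("v5.npz"))
kp("v5",(0-10,170-10,115+3,332+3),(612-10,337+3),20,104,[505,197,-.54,.9])
kp("v3",(20-12,198-12,114+3,324+3),(598-12,340+3),20,104,[515,190,-.54,.9])
# bar centre by ray-plane
def rp(n,px,z):
    d=dict(np.load(n+".npz")); q=cv2.undistortPoints(np.array([[px]],float),d["mtx"],d["dist_coeffs"])[0,0]
    T=d["world_from_camera"]; r=T[:3,:3]@np.array([q[0],q[1],1]); return T[:3,3]+r*(z-T[2,3])/r[2]
for n,x,y in(("v1",358,235),):
    print(rp(n,(x/4.5+185,y/4.5+150),44))
for n,x,y in(("v3",390,285),("v5",471,310),("v6",555,265)):
    print(n,rp(n,((x-12)/3.2+120,(y+3)/3.2+170),44))
E
```

```text
c [508.9 200.   17.5] yaw -31.3 lean 61.2 tip [586.7 152.6  67.6] res [-1.6  1.  -0.3  0.4  0.3  0. ]
c [520.4 188.5  16.7] yaw -30.5 lean 56.8 tip [595.4 144.3  73.7] res [-0.4  0.3 -0.3  0.3  0.1  0. ]
[568.52879096 158.39327513  44.        ]
v3 [566.09903695 157.94333996  44.        ]
v5 [566.09591082 158.46071647  44.        ]
v6 [566.45033381 159.18662554  44.        ]
```

Refitting shows the push along the arc is working. The lean went from 61° to 51° with almost no sliding. I'll keep following the arc and narrow the gap so the far finger can catch the stem.

Emit:
{"op": "send_rows", "data": {"rows": [[-3,0.3,-1,0],[-3,0.3,-3,0],[-2,0.3,-3,0]], "fingers": 0.32}}

```text
t: 10.98
ee_pos: [554.1, 171.2, 84.0]
orientation: [0.422, 1.477, -0.391]
ft_force: [0.1, -0.2, -0.2]
width: 28.2
```

```bash
python3 lc.py v7
```

```text
t 10.98 [554.1 171.2  84. ] yaw -30.0 f [ 0.1 -0.2 -0.2] w 28.2
```

View pics/v7c.png

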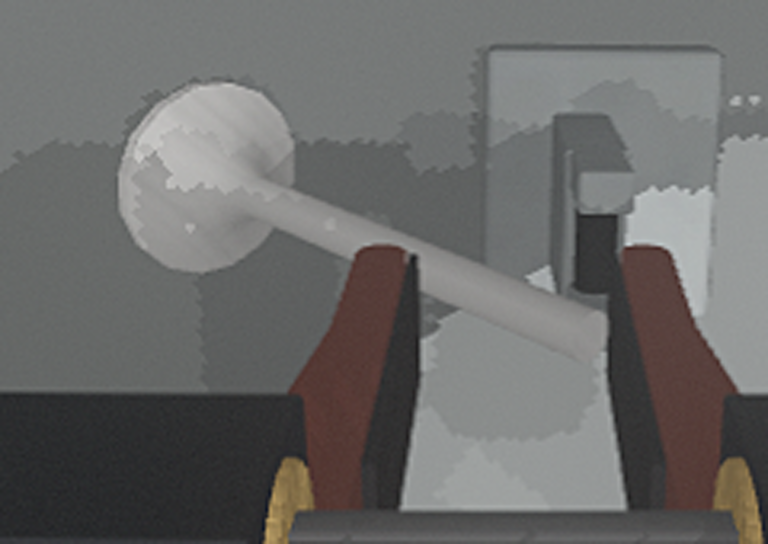

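```bash
python3 - <<'E'
from fitw import *
from workcell import ctrl
rep("v7",(118,295,82,272),(597,335),20,104,[505,197,-.54,.8],[(416,256),(612,256)],ctrl=ctrl)
E
```

```text
bias crop px [[11.0, -3.0], [16.0, -3.0]]
c [502.4 204.   14. ] yaw -33.0 lean 44.6 tip [563.6 164.2  88.1] res [-0.   0.1 -0.5  0.5  0.   0. ]
TOOL tip [-3.4 -1.2 12.3] head [ 67.3   0.3 -64. ] upright at [ 67.    0.6 -69.7] half gap 14.1 world upright [497.6 207.1  14. ]
```

Emit:
{"op": "send_rows", "data": {"rows": [[0.5,0.3,-2,0],[0.5,0.3,-3,0],[0.5,0.3,-3,0]], "fingers": 0.26}}

```text
t: 11.28
ee_pos: [547.2, 176.7, 82.7]
orientation: [0.422, 1.477, -0.39]
ft_force: [0.2, -0.4, 0.2]
width: 22.9
```

```bash
python3 lc.py v8
```

```text
t 11.28 [547.2 176.7  82.7] yaw -30.0 f [ 0.2 -0.4  0.2] w 22.9
```

View pics/v8c.png

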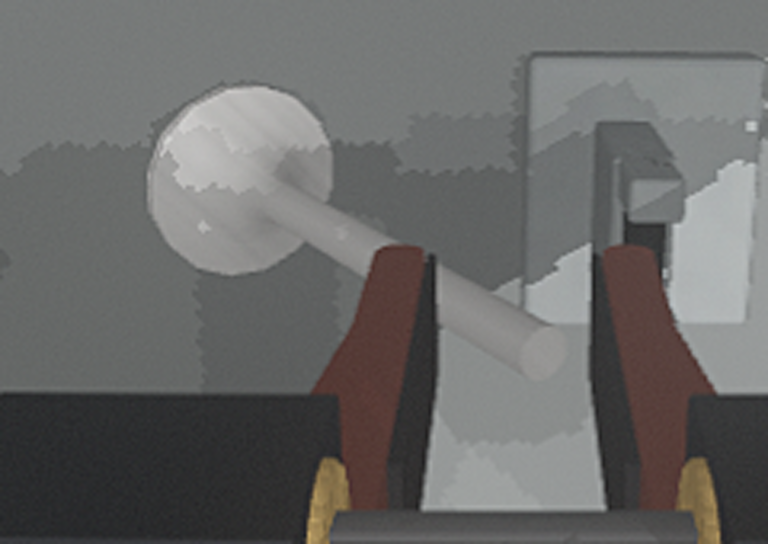

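```bash
python3 - <<'E'
from fitw import *
from workcell import ctrl
rep("v8",(148,333,85,274),(542,352),20,104,[505,197,-.54,.7],[(432,256),(597,256)],ctrl=ctrl)
E
```

```text
bias crop px [[9.0, -3.0], [23.0, -3.0]]
c [500.3 205.3  11.1] yaw -30.2 lean 33.6 tip [550.  176.4  97.7] res [-0.5  0.5 -0.4  0.4  0.   0. ]
TOOL tip [-15.1   1.9   3.9] head [ 68.8  -0.7 -57.6] upright at [ 68.6  -0.7 -60.9] half gap 11.3 world upright [497.4 207.   11.1]
```

Emit:
{"op": "send_rows", "data": {"rows": [[0,0.2,-4,0],[0,0.2,-5,0],[0,0.2,-5,0],[0,0.2,-4,0]]}}

```text
t: 11.67
ee_pos: [529.9, 187.1, 80.9]
orientation: [0.422, 1.478, -0.391]
ft_force: [0.0, 0.6, -0.6]
width: 22.8
```

```bash
python3 lc.py v9
```

```text
t 11.67 [529.9 187.1  80.9] yaw -30.0 f [ 0.   0.6 -0.6] w 22.8
```

View pics/v9c.png

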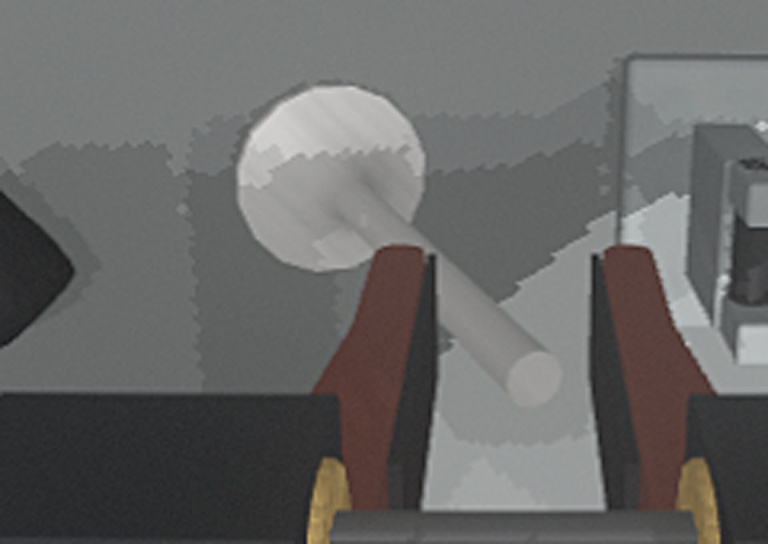

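Emit:
{"op": "send_rows", "data": {"rows": [[0,0,-4,0],[0,0,-5,0],[0,0,-5,0],[0,0,-5,0],[0,0,-4,0]]}}

```text
t: 12.13
ee_pos: [507.5, 200.0, 79.7]
orientation: [0.422, 1.479, -0.391]
ft_force: [-0.4, 0.5, -0.1]
width: 23.0
```

```bash
python3 lc.py v10
```

```text
t 12.13 [507.5 200.   79.7] yaw -30.0 f [-0.4  0.5 -0.1] w 23.0
```

View pics/v10c.png

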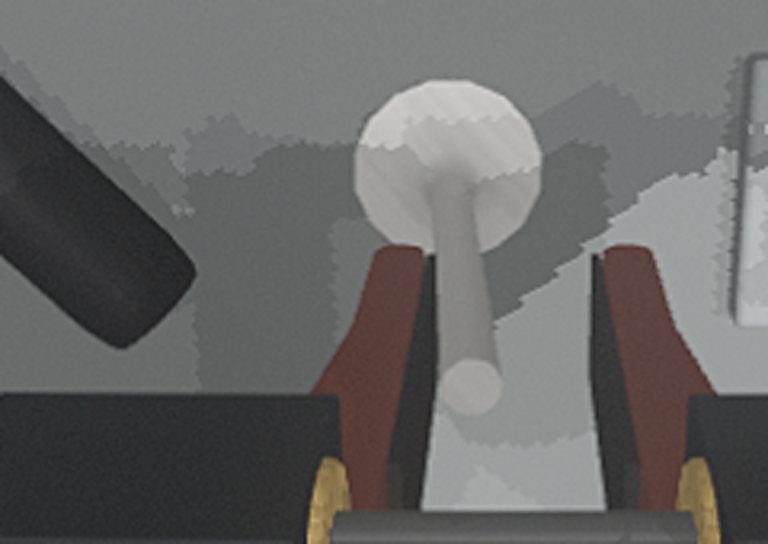

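Nearly upright now, with the stem base at (452,180) and the end at (472,387). I'll finish the last few degrees.

Emit:
{"op": "send_rows", "data": {"rows": [[0,0,-3,0],[0,0,-3,0],[0,0,-3,0],[0,0,-2,0],[0,0,0,0],[0,0,0,0]]}}

```text
t: 12.68
ee_pos: [496.2, 206.5, 79.2]
orientation: [0.421, 1.479, -0.391]
ft_force: [0.6, -0.5, -0.0]
width: 22.3
```

```bash
python3 lc.py v11
```

```text
t 12.68 [496.2 206.5  79.2] yaw -29.9 f [ 0.6 -0.5 -0. ] w 22.3
```

View pics/v11c.png

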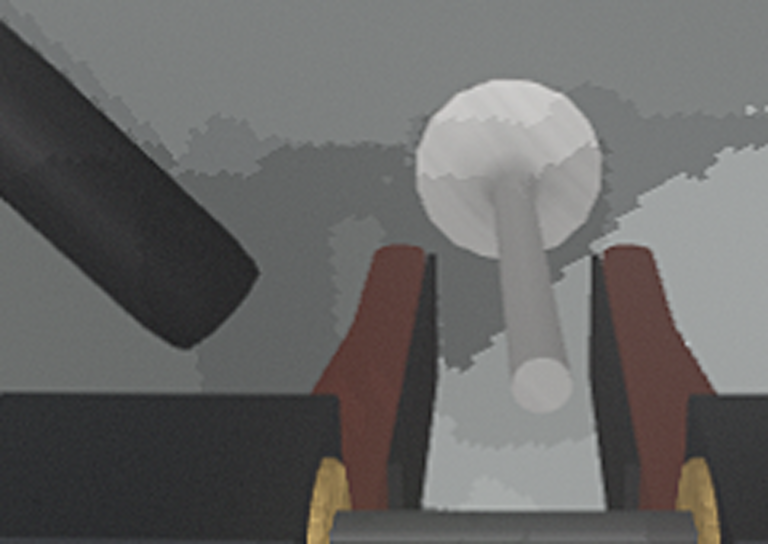

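```bash
python3 - <<'E'
from fitw import *
from workcell import ctrl
rep("v11",(416,602,78,260),(541,386),20,104,[497,207,-.54,.05],[(432,256),(597,256)],ctrl=ctrl)
E
python3 lc.py v12
```

```text
bias crop px [[5.0, -3.0], [17.0, -3.0]]
c [4.982e+02 2.062e+02 2.000e-01] yaw -1.5 lean 0.4 tip [498.9 206.2 104.1] res [-0.2  0.2 -0.2  0.2 -0.   0. ]
TOOL tip [-24.8   1.9   3.6] head [79.  -1.8 -1.8] upright at [79.  -1.8 -1.8] half gap 11.4 world upright [4.982e+02 2.062e+02 2.000e-01]
t 12.73 [496.3 206.5  79.2] yaw -29.9 f [0.2 0.4 0.5] w 22.7
```

View pics/v12c.png

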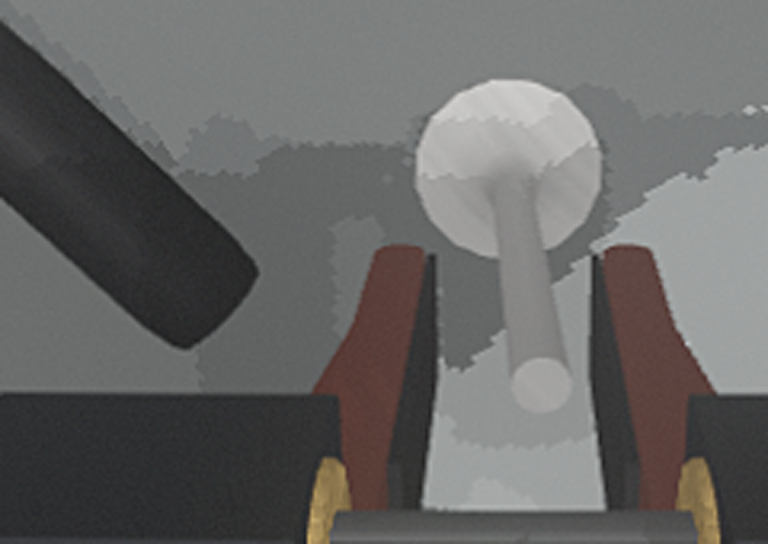

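```bash
python3 - <<'E'
from h import *
from workcell import ctrl
o,R,y=st(ctrl); print(R.round(3), np.asarray(o["qpos"]).round(3))
E
```

```text
[[ 0.056  0.498  0.866]
 [ 0.005  0.867 -0.499]
 [-0.998  0.032  0.046]] [ 0.381  0.493  1.946 -0.027  0.649  0.924]
```

Emit:
{"op": "send_rows", "data": {"rows": [[8,0,0,0],[8,0,0,0],[6,0,0,0]]}}

```text
t: 13.03
ee_pos: [499.1, 206.8, 56.9]
orientation: [0.423, 1.476, -0.389]
ft_force: [-0.4, -0.2, 0.5]
width: 22.9
```

```bash
python3 lc.py v13
```

```text
t 13.03 [499.1 206.8  56.9] yaw -30.0 f [-0.4 -0.2  0.5] w 22.9
```

View pics/v13c.png

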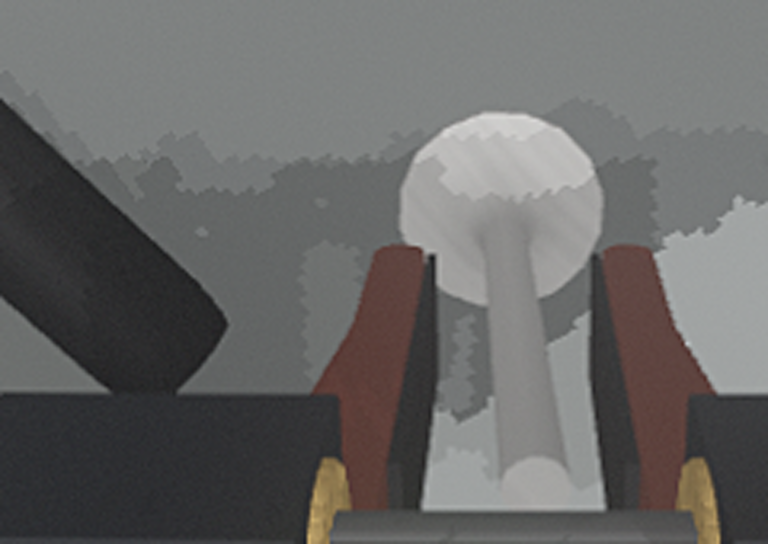

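Emit:
{"op": "send_rows", "data": {"rows": [[7,0,0,0],[7,0,0,0],[5,0,0,0],[1,0,0,0]]}}

```text
t: 13.42
ee_pos: [499.0, 206.2, 32.2]
orientation: [0.421, 1.48, -0.392]
ft_force: [0.6, -0.0, 0.3]
width: 22.8
```

```bash
python3 lc.py v14
```

```text
t 13.42 [499.  206.2  32.2] yaw -30.0 f [ 0.6 -0.   0.3] w 22.8
```

View pics/v14c.png

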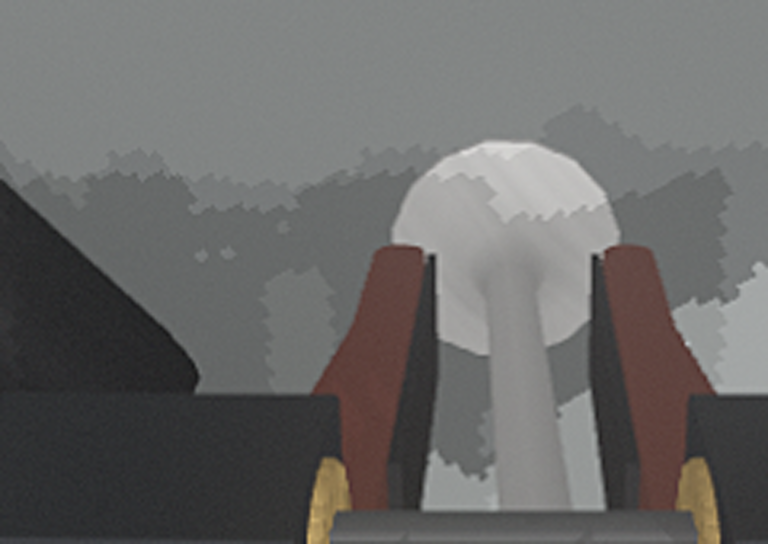

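Emit:
{"op": "send_rows", "data": {"rows": [[0.1,0,2,0],[0.1,0,2,0],[0.1,0,2,0],[0.1,0,1.5,0],[0.1,0,1.5,0],[0.1,0,1.5,0],[0.1,0,1.5,0]]}}

```text
t: 14.05
ee_pos: [510.6, 199.9, 33.1]
orientation: [0.422, 1.479, -0.391]
ft_force: [-0.4, 0.4, 1.7]
width: 22.4
```

```bash
python3 lc.py v15
```

```text
t 14.05 [510.6 199.9  33.1] yaw -30.0 f [-0.4  0.4  1.7] w 22.4
```

View pics/v15c.png

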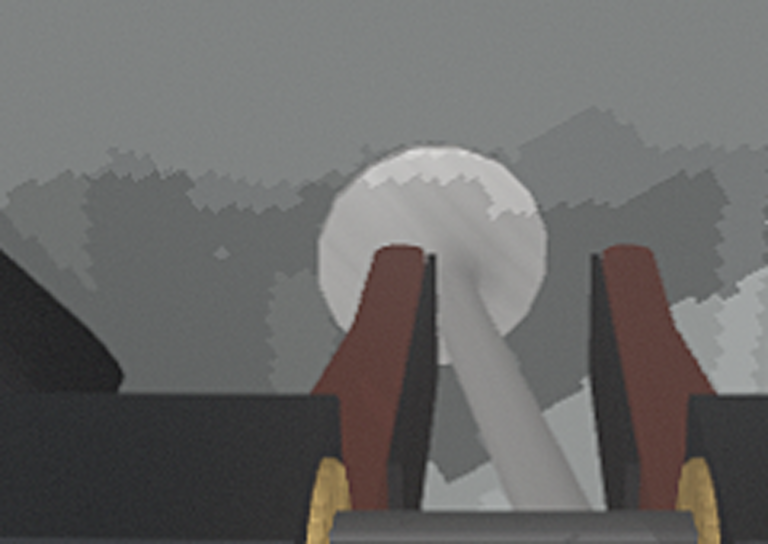

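The low push tipped the valve a little instead of sliding it, so the friction is higher than I thought. Its lean is limited by the other finger, a few degrees only. Pushing further should drag it along its edge, held between the two fingers. I'll go a short way and check.

Emit:
{"op": "send_rows", "data": {"rows": [[0.1,0,1.5,0],[0.1,0,1.5,0],[0.1,0,1.5,0],[0.1,0,1.5,0]]}}

```text
t: 14.43
ee_pos: [516.5, 196.6, 33.1]
orientation: [0.422, 1.479, -0.391]
ft_force: [-0.9, 0.1, 1.2]
width: 22.8
```

```bash
python3 lc.py v16; python3 look.py v16s scene; python3 - <<'E'
from h import *
d=dict(np.load("v16s.npz"));v=d["img"][100:260,220:420,::-1]; cv2.imwrite("pics/v16sc.png",cv2.resize(v,None,fx=3.6,fy=3.6,interpolation=cv2.INTER_CUBIC))
E
```

```text
t 14.43 [516.5 196.6  33.1] yaw -30.0 f [-0.9  0.1  1.2] w 22.8
t 14.48 [516.7 196.5  33.1] yaw -30.0 f [-0.6 -0.5  0.9] w 22.9
```

View pics/v16c.png

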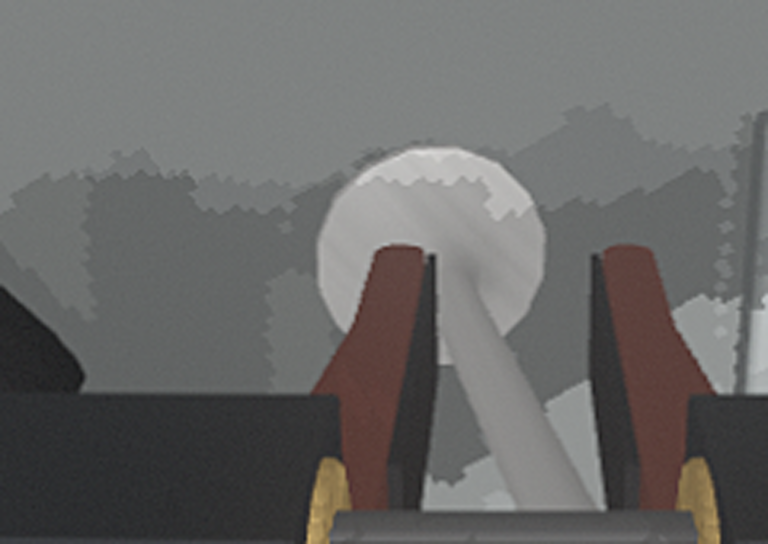

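View pics/v16sc.png

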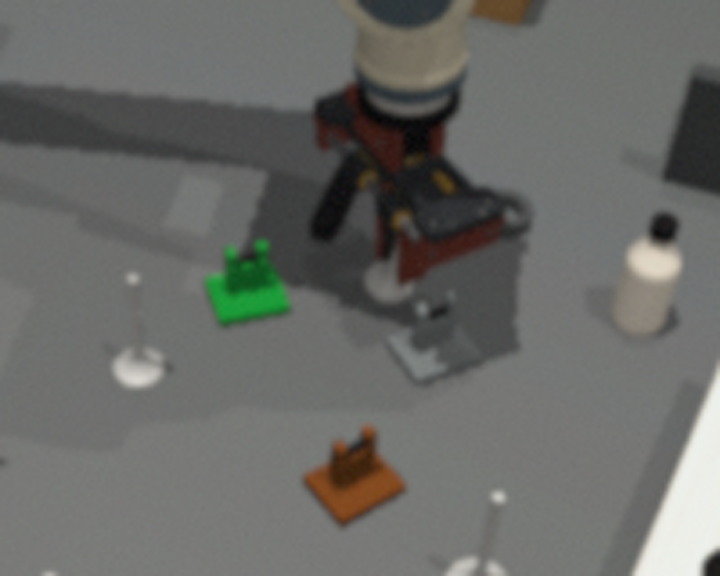

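The valve now travels with the fingers: its image hasn't changed in the gripper frame, and the force is about 1 N. I'll drag it the rest of the way, about 12 mm.

Emit:
{"op": "send_rows", "data": {"rows": [[0.1,0,1.5,0],[0.1,0,1.5,0],[0.1,0,1.5,0],[0.1,0,1.5,0],[0.1,0,1.5,0],[0.1,0,1.5,0],[0.1,0,1.5,0]]}}

```text
t: 15.12
ee_pos: [525.8, 191.1, 32.9]
orientation: [0.422, 1.48, -0.391]
ft_force: [-1.8, 0.9, 2.0]
width: 23.1
```

```bash
python3 lc.py v17; python3 - <<'E'
from fitw import *
from workcell import ctrl
d=dict(np.load("v17.npz"))
E
```

```text
t 15.12 [525.8 191.1  32.9] yaw -30.0 f [-1.8  0.9  2. ] w 23.1
```

View pics/v17c.png

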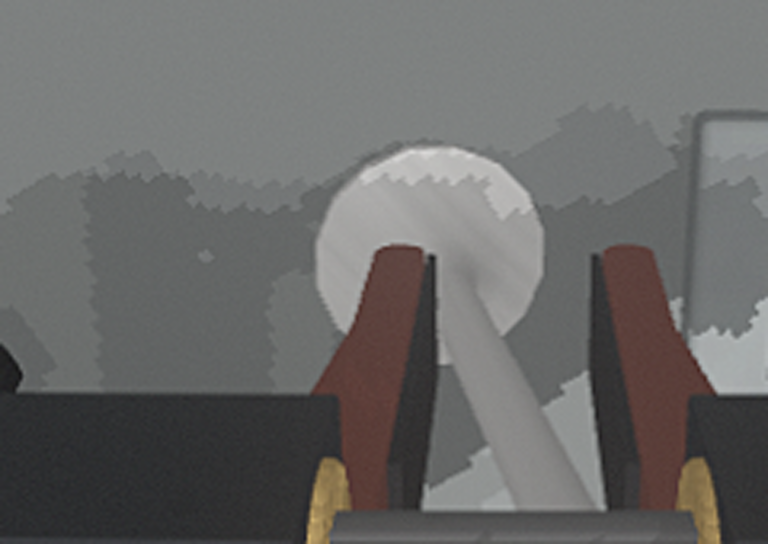

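Emit:
{"op": "send_rows", "data": {"rows": [[-0.1,0,-1.5,0],[-0.1,0,-1.5,0],[-0.1,0,-1.5,0],[-0.1,0,-1.5,0],[-0.1,0,-1.5,0],[-0.1,0,-1.5,0],[-0.1,0,-1.5,0],[0,0,0,0]]}}

```text
t: 15.83
ee_pos: [516.6, 196.5, 32.9]
orientation: [0.422, 1.478, -0.391]
ft_force: [-0.0, 0.2, -0.1]
width: 23.0
```

```bash
python3 lc.py v18
```

```text
t 15.83 [516.6 196.5  32.9] yaw -30.0 f [-0.   0.2 -0.1] w 23.0
```

View pics/v18c.png

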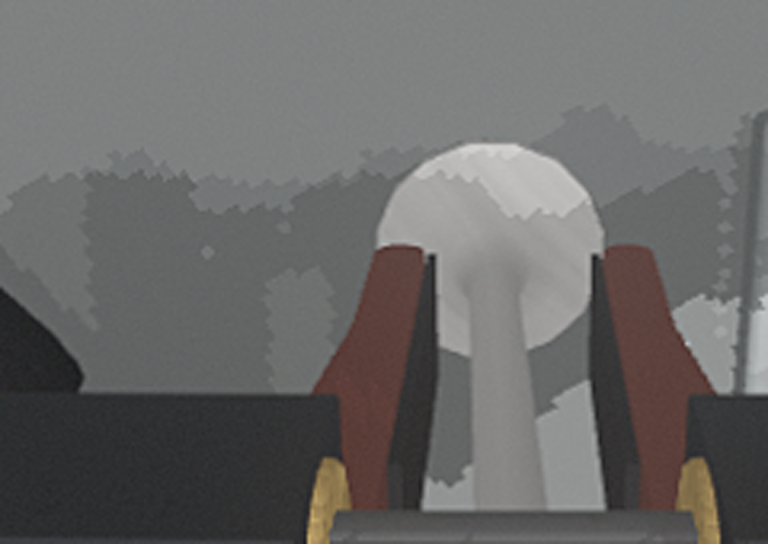

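The valve has settled back upright, free of both fingers. Its stem is at column 500 with the pads at 432 and 595. I'll open and rise.

Emit:
{"op": "send_rows", "data": {"rows": [[0,0,-1.5,0],[0,0,0,0],[0,0,0,0],[-8,0,0,0],[-12,0,0,0],[-15,0,0,0],[-15,0,0,0],[-20,0,0,0],[-20,0,0,0],[-25,0,0,0]], "fingers": 0.5}}

```text
t: 16.72
ee_pos: [505.8, 195.5, 152.5]
orientation: [0.419, 1.485, -0.395]
ft_force: [-0.1, 0.1, -0.5]
width: 43.8
```

```bash
python3 look.py v19
```

```text
t 16.72 [505.8 195.5 152.5] yaw -30.0 f [-0.1  0.1 -0.5] w 43.8
```

View pics/v19.png

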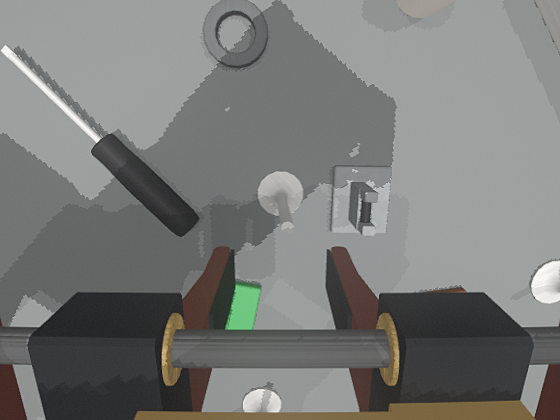

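The small valve stands at (281,193) in front of its empty fork. I'll back the arm away and check the whole scene.

Emit:
{"op": "send_rows", "data": {"rows": [[-25,0,0,0],[-25,0,0,0],[-10,-20,-20,0],[0,-20,-25,0],[0,-20,-25,0],[0,-20,-15,0],[0,0,0,0]]}}

```text
t: 17.35
ee_pos: [390.5, 169.2, 223.5]
orientation: [0.43, 1.464, -0.383]
ft_force: [-1.2, -1.0, -0.6]
width: 43.7
```

```bash
python3 look.py e1t top;python3 look.py e1s scene; python3 - <<'E'
from h import *
a=cv2.imread("pics/top0.png");b=cv2.imread("pics/e1t.png");c=cv2.imread("pics/e1s.png")
cv2.imwrite("pics/cmp.png",np.vstack([a[90:280,80:480],b[90:280,80:480]]).repeat(1,0))
cv2.imwrite("pics/e1sc.png",cv2.resize(c[140:340,130:430],None,fx=2.6,fy=2.6,interpolation=cv2.INTER_CUBIC))
E
```

```text
t 17.35 [390.5 169.2 223.5] yaw -30.1 f [-1.2 -1.  -0.6] w 43.7
t 17.40 [392.9 170.1 224.2] yaw -30.1 f [ 0.8 -0.2  0.6] w 44.0
```

View pics/cmp.png

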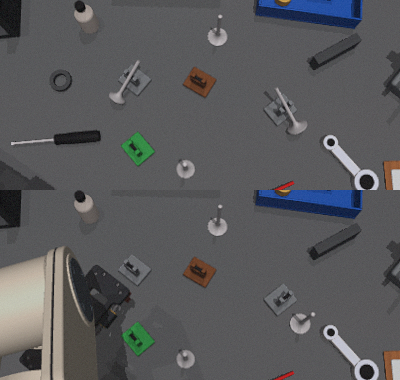

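View pics/e1sc.png

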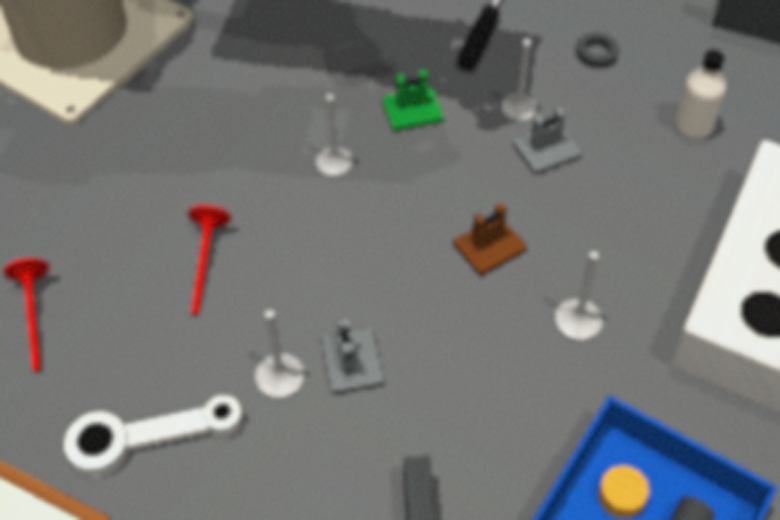

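```bash
python3 - <<'E'
from h import *
from workcell import ctrl
A=dict(np.load("scene0.npz")); d=ctrl.get_image("scene")
x=cv2.imread("pics/scene0.png"); y=d["img"][:,:,::-1]
for nm,(R,L,pts) in {"large":(23,110,((237,284),(234,261))),"small":(20,104,((330,181),(333,156)))}.items():
    for p,z in zip(pts,(4,L)):
        q=cv2.undistortPoints(np.array([[p]],float),d["mtx"],d["dist_coeffs"])[0,0]; T=d["world_from_camera"]; r=T[:3,:3]@np.array([*q,1]); print(nm,z,(T[:3,3]+r*(z-T[2,3])/r[2]).round(1))
cv2.imwrite("pics/drv.png",cv2.resize(np.hstack([x[115:215,240:380],y[115:215,240:380]]),None,fx=2.8,fy=2.8,interpolation=cv2.INTER_CUBIC))
E
```

```text
large 4 [ 497.5 -231.4    4. ]
large 110 [ 499.8 -230.7  110. ]
small 4 [516.  192.9   4. ]
small 104 [515.1 194.3 104. ]
```

View pics/drv.png

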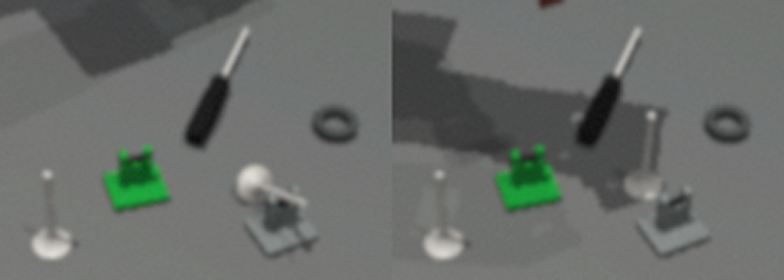

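The before and after crops match: screwdriver, collar, green stand and the near standing valve are where they were. Both valves are upright, so I'm handing in.

```bash
python3 - <<'E'
from workcell import ctrl
print(ctrl.close_job(), ctrl.get_obs()["t"])
E
```

```text
the job is handed in; nothing more can be done
the job is handed in; nothing more can be done
```

Both valves are standing upright on their heads in front of their own stands, and I handed the job in after about 17.5 s of robot time. The arm was clear of everything at the end.

- **Large valve:** I pushed its stem end with one finger, and the other finger kept it from rocking over. It stands at about (497, −230), roughly 12 mm from where its head face was while leaning; about 10 mm of that comes from tipping upright.
- **Small valve:** My first push slid its head about 17–20 mm away from its stand instead of tipping it. I then pushed back and up together, and it came upright. After that I moved it back about 17 mm, loose between the open fingers and leaning a few degrees on its edge, and it settled flat again. It stands at about (514, 195), close to where a clean tip-up would have left it and about 9 mm from where its head face was while leaning.

**Last checks:** In the last scene picture the foot and tip of both stems line up to within about 2.5 mm, which is within calibration error. In the pictures I compared, none of the other objects I could see had moved; in the last top view the arm hid the small valve, the screwdriver and the collar, so I checked those in the scene picture. Forces I read stayed within a few newtons. The only disagreement was 2–3 mm between cameras, which matches the calibration.

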